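# Dress the feed ridge of a model casting with a flat file

### The job

The flat file has been pushed under the paint rack handle-first: pull it out, put it down, take it by its handle, and give the raised ridge on the pale grey van casting three full strokes with the file held level and square to it, with light steady pressure, each pushed forward towards the fence, from near the file's tip to near its handle. File on the forward push only and lift clear on every return, so that the loose casting stays up against the fence of the filing board. Then lay the file flat on the cork mat, lengthwise, without disturbing the other things on the bench.

Things in the scene. Friction and masses are not known exactly. Their poses are not given: they have to be found in the camera images.
- file: flat file, about 110 g, balanced 11 mm behind its origin, which lies where blade meets handle, half-way up; +x to the tip, +z up. Steel blade 120 x 16 wide x 5 thick (z -2.5 to 2.5), toothed on both flats; used flat side down. Starts lying flat on its handle, handle under the rack, blade out in front, its underside 6.5 mm above the bench. Teeth grip the casting (friction about 1)
- file_handle (a point): centre of the handle, half-way up, 52.5 mm behind the file's origin. Orange with black bands, flat-sided, 105 long (x -105 to 0 from the file's origin) x 22 wide x 18 high; the 14 mm next to the blade is a steel ferrule 20 wide
- file_tip (a point): front end of the blade on its lower face, mid-width (120 mm ahead of the file's origin, 2.5 mm below its mid-plane)
- rack: plywood paint rack, fixed, two tiers of dropper bottles, 120 deep x 280 wide x 145 high; origin under its centre; its front is its -x side and looks towards the middle of the bench. Open underneath: 36 mm high between end panels 8 thick, too low for a gripper
- board: beech filing board, fixed, 190 x 170 x 16 high; origin under its centre. A wooden fence 24 thick, its top 36 above the bench, runs along the far side; the face that stops the work is 60 mm from the origin towards +x. Strokes are pushed along +x
- van: pale grey resin casting of a model box van, loose, about 90 g, 50 (x) x 66 (y) x 34 high; origin under its centre. Stands on the filing board (underside 16 above the bench), +x face against the fence, axes as the board's. Smooth underneath: a file dragged back over it pulls it off the fence
- van_edge (a point): middle of the top of the brown ridge along the van's roof on the side away from the fence: 46 long (y) x 4 wide (x), standing 4 above the roof; top 54 above the bench, 21 in front (-x) of the van's centre. Axes as the van's: +x is the stroke direction. A light filing press is about 5 N
- mat: cork mat, fixed flat on the bench, 290 (x, lengthwise) x 130 (y) x 3 thick; origin under its centre
- drop_olive: olive dropper bottle, 27 mm across, 71 mm high, standing; origin under its centre; leave it where it is
- drop_tan: tan dropper bottle, the same size; origin under its centre; leave it where it is
- drop_brown: brown dropper bottle, the same size; origin under its centre; leave it where it is
- jar: brown paint jar with a white lid, 42 mm across, 50 mm high; origin under its centre; leave it where it is
- tweezers: steel tweezers lying flat, 120 mm long, 8 mm high; origin under its centre; leave it where it is
- sanding_stick: flat dark sanding stick with a red face, 150 x 18 x 6 mm; origin under its centre; leave it where it is
There are look-alikes about, which are no part of the job. What is shaped like the van but black is not meant.

How it is judged:
By the outcome, as a careful person would: the job done as asked, in the order asked, and still so for the second after the job is handed in, with the robot touching nothing.
It also fails if it takes over 72 s, if anything falls off the work surface, if the arm or the gripper's body presses on something with over 40 N, if the wrist force passes 120 N, or if a joint passes its speed limit or range.

### The arm

A 6-joint arm with a two-finger parallel gripper is mounted at the origin on the work surface. World frame = base frame: x ahead of the robot, y to its left, z up, the work surface at z = 0. Lengths are in mm, angles in degrees, forces in N, time in s.
With the tool pointing down it reaches from about 325 to 900 mm from the base axis. Payload 6.1 kg.
Tool frame: the origin (TCP) lies on the centre line of the jaws, within the pads' length; the fingertips stand tip_reach ahead of it and the grasp point (between the pads) lies 2 mm behind it (tip_reach is the distance from the TCP to the fingertips, in mm); z points along the fingers, y is the direction in which the jaws open and shut (so a half turn about z gives the same grasp; the last joint's range is limited). The gripper opens to 85 mm and grips with 20 to 120 N. Pads are 22 mm wide; open, the fingers measure 114 mm over their backs; the gripper's body (76 mm by 85 mm) begins 54 mm behind the grasp point. The pads swing forward as they close: fully open they stand 13 mm farther back than shut.
Start: joints at [-81.824, 12.628, 87.462, -0, 79.91, -7.225], TCP at [165.977, -602.551, 248.3] pointing down, gripper open.
Joint ranges: [-170.65, 170.65], [-52.31, 119.04], [5.05, 147.46], [-71.25, 251.25], [11.57, 151.72], [-153.62, 153.62]. Speed limits (degrees/s): [147.25, 147.25, 172.46, 180, 180, 180].

### API

Orientations are given as a 3x3 rotation matrix whose columns are the frame's x, y, z axes.
In Python, from cell import sense, camera, finish_job, outline_of, tip_reach gives the robot as it stands. The module is installed in compiled form; this text tells all that it offers.
- The arm moves only by the tool move_arm, never from a script. Its argument "motion" is a list of rows, each an object with "hand": the closure, from 0 (fully open) to 1 (shut); "linear": the shift along the tool's x, y, z in cm, a list of three; "turn": the turn, a rotation vector about the tool's x, y, z in degrees, a list of three. A call has 1 to 5 rows; each row is the pose to reach, as a shift and turn from the pose measured when the call began, along the tool's axes at that moment; what a row does not reach only later rows make up. A row lasts 1/10 s, in which the tool goes at most 50 mm and 8.59 degrees, less where a joint would pass 70% of its speed; a pose out of reach is approached as far as the arm can. A call with a gripper value outside its range is refused whole. The fingers move at their own pace and stop on an object; "newtons" is the grip in N (left out, the last holds). Time passes only in rows, so rows that repeat a pose let the fingers close. It gives the time, the measured TCP pose, the force and the opening at its end, in the units of the state.
- sense(): the state, without advancing time (a new reading comes with each control period).
- camera(name): name is "side" or "top" or "wrist"; returns a dict with "pixels" (480x640x3 uint8, red, green, blue), "depth" (480x640 float32, mm along the optical axis (not along the pixel's ray), 0 where there is no reading), "fx", "fy", "cx", "cy" (pixels), "k1" (the pictures are not rectified: a ray, as slopes to the right and down, at radius r is drawn at 1 + k1 r^2 times it, then the intrinsics apply), "view" (4x4, takes a point from world to camera coordinates); the wrist camera has in their place "T_tool_cam" (4x4, takes a point from camera to tool coordinates, whose origin is the TCP and whose axes are the flange's). Camera axes: x right, y down, z forward; pixel columns grow to the right and rows downward; lengths in mm; the calibration is good to about 2 mm. A picture is of the moment at which its call begins: read the wrist's pose just before it.
- finish_job(): hands the job in, once; it reports no verdict.
Trained networks look in a picture, given as the dict that the camera call returned (one of the last four; its "shot" number tells which), for a name from the list of things; names that differ only in an ending like _2 or _b are one class to them, and where a whole thing is asked for, a point or a joint stands for the part that bears it (a point fixed in the world has none). Each returns a list of dicts, best first, with "confidence" (0 to 1); they miss things now and then, are a little off and sometimes report something else, mostly with a low value. They report only what shows in the picture. A call takes as long as a camera call. They do not tell look-alikes from the thing itself.
- outline_of(picture, name): "pixels" (480x640 bool, what is visible of it) and "rect" ([left, top, width, height] in pixels, round what is visible of it).
The state is a dict: "time_s": time; "joint_pos": joint angles; "qd": joint speeds; "tau": joint torques, N m; "tool_pos": TCP position; "ee_rot": TCP orientation; "ft_force": force on the tool from outside, world axes, zero at the start; "wrist_torque": the same for the moment, N m; "opening": opening from 0.0 (shut) to 1.0 (fully open).
Only numpy, scipy, OpenCV 4.12 (cv2) and the standard library are available. Lean on these libraries where they do the work, as an engineer would, in place of code of your own. Each camera call takes 0.05 s, during which the arm holds its last target.

## Working session

There is one attempt and no reset: what is moved stays moved. The work goes in short steps, Python scripts to look and compute and a tool call to move; the robot and the scene stay as the last step left them, time stands still between calls to the robot, and variables do not carry over. Pictures are saved under pics/ and viewed, and the job is handed in when it is done.

Besides the shell and the picture viewer there is one more tool, called after "Call:" as a command line: name --argument value ..., lists and objects as JSON in quotes. move_arm: Moves the arm, as the interface text tells. Its arguments: {"type":"object","properties":{"motion":{"type":"array","items":{"type":"object","properties":{"hand":{"type":"number"},"linear":{"type":"array","items":{"type":"number"}},"turn":{"type":"array","items":{"type":"number"}}}}},"newtons":{"type":"number"}},"required":["motion"]}

```bash
mkdir -p pics; cat > h.py <<'E'
import numpy as np, cv2, json
from cell import sense, camera, finish_job, outline_of, tip_reach
def save(p,name):
    cv2.imwrite('pics/'+name+'.png', p['pixels'][:,:,::-1])
E
python3 - <<'E'
from h import *
s=sense()
for k,v in s.items(): print(k,np.round(v,3).tolist())
try: print(tip_reach)
except Exception as e: print(e)
for n in ['side','top','wrist']:
    p=camera(n); save(p,n+'0'); print({k:(np.round(v,3).tolist() if k not in('pixels','depth') else v.shape) for k,v in p.items()})
E
```

```text
time_s 0.0
joint_pos [-81.824, 12.676, 87.524, 0.0, 79.91, -7.224]
qd [0.036, -0.045, 0.015, 0.03, 0.073, -0.057]
tau [0.0, -49.69, -38.94, -0.0, 0.011, 0.0]
tool_pos [165.896, -602.004, 247.204]
ee_rot [[0.964, 0.266, -0.0], [0.266, -0.964, 0.002], [0.0, -0.002, -1.0]]
ft_force [0.604, -0.116, -0.493]
wrist_torque [0.025, 0.021, -0.034]
opening 1.001
17.0
{'pixels': (480, 640, 3), 'depth': (480, 640), 'fx': 509.782, 'fy': 509.782, 'cx': 310.885, 'cy': 224.189, 'k1': -0.128, 'view': [[-0.72, -0.694, -0.002, 362.33], [-0.362, 0.378, -0.852, 289.638], [0.593, -0.613, -0.523, 1058.71], [0.0, 0.0, 0.0, 1.0]], 'shot': 1}
{'pixels': (480, 640, 3), 'depth': (480, 640), 'fx': 514.19, 'fy': 514.19, 'cx': 321.871, 'cy': 237.013, 'k1': -0.074, 'view': [[-0.021, -1.0, -0.003, -53.762], [-0.993, 0.021, -0.115, 554.075], [0.115, 0.0, -0.993, 1065.84], [0.0, 0.0, 0.0, 1.0]], 'shot': 2}
{'pixels': (480, 640, 3), 'depth': (480, 640), 'fx': 423.045, 'fy': 423.045, 'cx': 320.623, 'cy': 239.856, 'k1': -0.016, 'T_tool_cam': [[-0.001, -0.962, -0.272, 70.179], [1.0, -0.001, 0.0, -0.894], [-0.001, -0.272, 0.962, -125.671], [0.0, 0.0, 0.0, 1.0]], 'shot': 3}
```

View pics/side0.png

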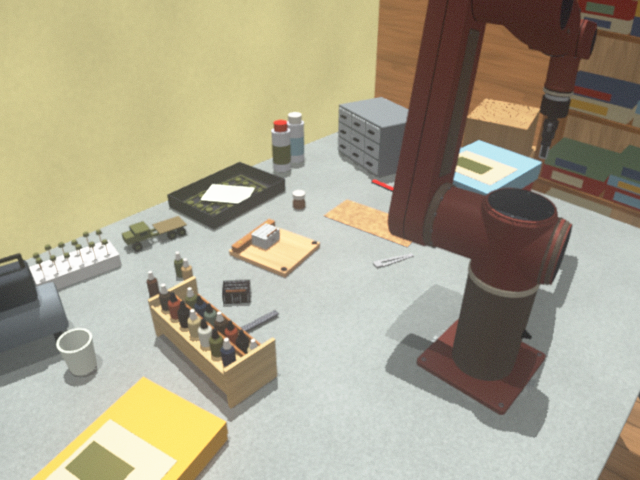

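View pics/top0.png

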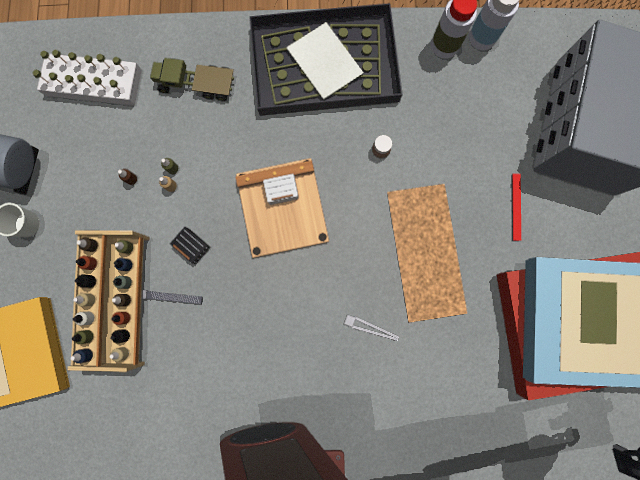

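View pics/wrist0.png

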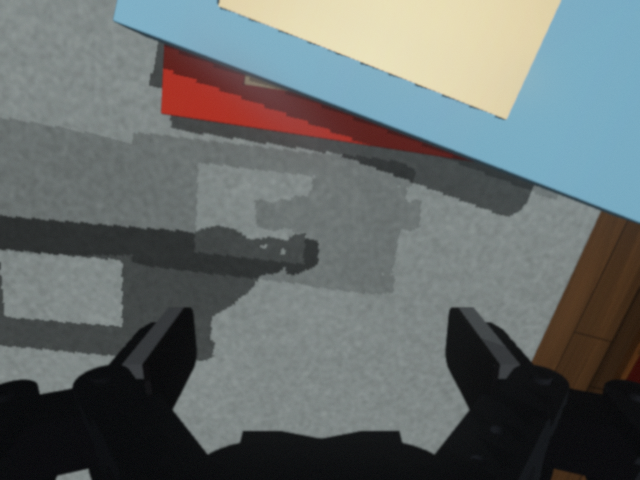

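```bash
cat >> h.py <<'E'
def rays(p,uv):
    uv=np.asarray(uv,float).reshape(-1,2)
    xd=(uv[:,0]-p['cx'])/p['fx']; yd=(uv[:,1]-p['cy'])/p['fy']
    x,y=xd.copy(),yd.copy()
    for _ in range(20):
        f=1+p['k1']*(x*x+y*y); x,y=xd/f,yd/f
    return np.stack([x,y,np.ones_like(x)],1)
def cam2world(p,s=None):
    if 'view' in p: return np.linalg.inv(p['view'])
    T=np.eye(4); T[:3,:3]=s['ee_rot']; T[:3,3]=s['tool_pos']
    return T@np.array(p['T_tool_cam'])
def depthpts(p,mask,s=None):
    v,u=np.nonzero(mask&(p['depth']>0))
    P=rays(p,np.stack([u,v],1))*p['depth'][v,u][:,None]
    T=cam2world(p,s); return P@T[:3,:3].T+T[:3,3],u,v
def onplane(p,uv,z,s=None):
    r=rays(p,uv); T=cam2world(p,s); d=r@T[:3,:3].T; o=T[:3,3]
    t=(z-o[2])/d[:,2]; return o+d*t[:,None]
def proj(p,W,s=None):
    T=np.linalg.inv(cam2world(p,s)); W=np.asarray(W,float).reshape(-1,3)
    c=W@T[:3,:3].T+T[:3,3]; a=c[:,:2]/c[:,2:]; f=1+p['k1']*(a**2).sum(1)
    return np.stack([a[:,0]*f*p['fx']+p['cx'],a[:,1]*f*p['fy']+p['cy']],1)
def rect(P):
    (c,wh,a)=cv2.minAreaRect(P[:,:2].astype(np.float32)); b=cv2.boxPoints((c,wh,a))
    return np.round(c,1),np.round(wh,1),round(a,1),np.round(b,1).tolist()
E
python3 - <<'E'
from h import *
p=camera('top'); np.save('top0.npy',p,allow_pickle=True)
for n in ['file','rack','board','van','mat','drop_olive','drop_tan','drop_brown','jar','tweezers','sanding_stick','van_edge']:
    for r in outline_of(p,n)[:3]:
        m=r['pixels']
        P,u,v=depthpts(p,m)
        z=np.percentile(P[:,2],[2,50,98])
        print(n,round(r['confidence'],2),r['rect'],'z',np.round(z,1),'rect',rect(P[np.abs(P[:,2]-z[1])<8]))
E
```

```text
file 0.56 [139.8, 290.6, 65.1, 13.6] z [-1.1 12.4 19.9] rect (array([432., 263.]), array([131.7,  17.5]), 83.4, [[415.79998779296875, 198.60000610351562], [433.20001220703125, 196.60000610351562], [448.29998779296875, 327.5], [430.8999938964844, 329.5]])
rack 0.6 [69.0, 231.1, 77.3, 140.7] z [ 39.2  83.4 139. ] rect (array([428.3, 381.6]), array([122.3, 276.5]), 88.3, [[288.29998779296875, 324.70001220703125], [564.5999755859375, 316.29998779296875], [568.2999877929688, 438.5], [292.0, 446.8999938964844]])
board 0.88 [234.0, 157.6, 91.9, 95.9] z [ 6.6 17.2 39.1] rect (array([622.2,  22.1]), array([190.8, 169.9]), 10.7, [[512.7000122070312, 87.9000015258789], [544.2000122070312, -79.0999984741211], [731.7000122070312, -43.599998474121094], [700.0999755859375, 123.30000305175781]])
board 0.7 [386.7, 184.8, 77.5, 133.5] z [-0.3  4.   8.2] rect (array([ 519.1, -294.7]), array([288.1, 133.8]), 7.1, [[367.8999938964844, -246.1999969482422], [384.3999938964844, -378.8999938964844], [670.2999877929688, -343.29998779296875], [653.7999877929688, -210.60000610351562]])
van 0.92 [168.5, 228.0, 4
[... 2945 characters left out ...]
), 82.8, [[413.3999938964844, 199.0], [432.20001220703125, 196.60000610351562], [448.70001220703125, 327.29998779296875], [429.79998779296875, 329.70001220703125]])
van_edge 0.98 [264.0, 175.3, 32.4, 30.5] z [23.  50.7 55.9] rect (array([657.1,  21.8]), array([51.1, 66.3]), 11.0, [[625.7000122070312, 49.5], [638.2999877929688, -15.600000381469727], [688.4000244140625, -5.900000095367432], [675.7999877929688, 59.20000076293945]])
van_edge 0.66 [170.6, 227.5, 36.9, 35.8] z [11.5 34.7 40. ] rect (array([543.2, 220.8]), array([67.1, 50.2]), 49.1, [[502.29998779296875, 211.89999389648438], [540.2000122070312, 179.0], [584.0999755859375, 229.8000030517578], [546.0999755859375, 262.6000061035156]])
```

```bash
cat >> h.py <<'E'
from scipy.spatial.transform import Rotation as Ro
def Rdown(yaw):
    a=np.radians(yaw); c,s=np.cos(a),np.sin(a)
    return np.array([[c,s,0],[s,-c,0],[0,0,-1.]])
def plan(pos,yaw,n=5):
    s=sense(); R=np.array(s['ee_rot']); p=np.array(s['tool_pos'])
    lin=R.T@(np.array(pos)-p)/10; rv=Ro.from_matrix(R.T@Rdown(yaw)).as_rotvec(degrees=True)
    yn=np.degrees(np.arctan2(R[1,0],R[0,0]))
    print('t',round(s['time_s'],2),'now',np.round(p,1),'yaw',round(yn,2),'q1,q6',round(s['joint_pos'][0],1),round(s['joint_pos'][5],1),'ft',np.round(s['ft_force'],1),'op',round(s['opening'],3))
    L=np.linalg.norm(lin)*10;A=np.linalg.norm(rv)
    print('rows',max(L/50,A/8.59),'lin cm',np.round(lin,2).tolist(),'turn',np.round(rv,1).tolist())
    tz=R[:,2]; print('tool z',np.round(tz,4))
E
python3 - <<'E'
from h import *
p=np.load('top0.npy',allow_pickle=True).item()
r=outline_of(camera('top'),'file')[0]; P,u,v=depthpts(p,r['pixels'])
# blade edges from cropped colour
im=p['pixels'][270:330,120:230]; cv2.imwrite('pics/fcrop.png',cv2.resize(im[:,:,::-1],None,fx=7,fy=7,interpolation=cv2.INTER_CUBIC))
im=p['pixels'][150:270,225:340]; cv2.imwrite('pics/bcrop.png',cv2.resize(im[:,:,::-1],None,fx=5,fy=5,interpolation=cv2.INTER_CUBIC))
plan([450,-150,250],60)
E
```

```text
t 0.9 now [ 166.  -602.6  248.3] yaw 15.4 q1,q6 -81.8 -7.2 ft [0.7 0.2 0.2] op 1.0
rows 10.686136803172532 lin cm [39.4, -36.09, -0.17] turn [0.0, 0.0, -44.6]
tool z [ 0. -0. -1.]
```

View pics/fcrop.png

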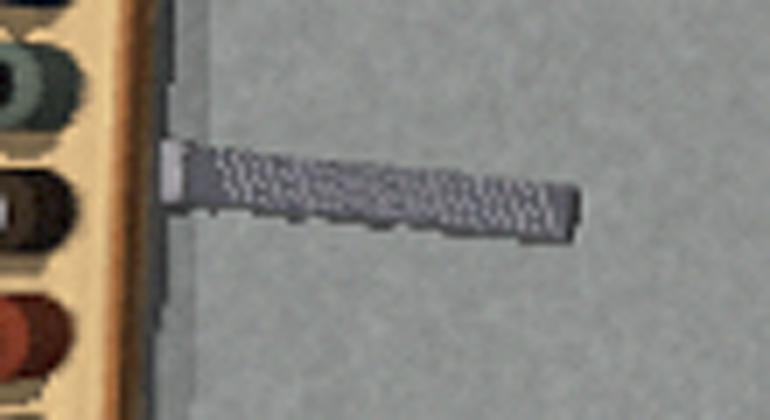

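View pics/bcrop.png

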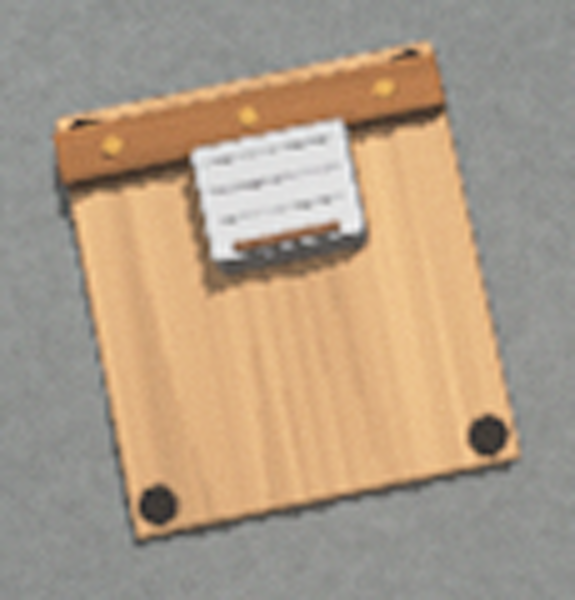

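Call:
move_arm --motion '[{"hand": 0,"linear": [39.4,-36.1,0],"turn": [0,0,-44.6]},{"hand": 0,"linear": [39.4,-36.1,0],"turn": [0,0,-44.6]},{"hand": 0.4,"linear": [39.4,-36.1,0],"turn": [0,0,-44.6]},{"hand": 0.4,"linear": [39.4,-36.1,0],"turn": [0,0,-44.6]},{"hand": 0.4,"linear": [39.4,-36.1,0],"turn": [0,0,-44.6]}]'

```text
time_s: 1.4
tool_pos: [299.5, -389.1, 248.4]
ee_rot: [[0.52, 0.854, 0.0], [0.854, -0.52, -0.0], [-0.0, 0.001, -1.0]]
ft_force: [1.0, -0.2, 0.5]
opening: 0.599
```

```bash
python3 - <<'E'
from h import *
p=np.load('top0.npy',allow_pickle=True).item()
print(onplane(p,[[202.4,300.3],[147.1,295.4]],11.5))
plan([430,150,200],83)
E
```

```text
[[423.24158674 195.13621765  11.5       ]
 [435.67916363 316.39552841  11.5       ]]
t 1.4 now [ 299.5 -389.1  248.4] yaw 58.69 q1,q6 -61.6 -30.3 ft [ 1.  -0.2  0.5] op 0.599
rows 11.13562325046315 lin cm [52.84, -16.86, 4.82] turn [0.0, 0.0, -24.3]
tool z [ 4.e-04 -5.e-04 -1.e+00]
```

Call:
move_arm --motion '[{"hand": 0.4,"linear": [52.8,-16.9,0],"turn": [0,0,-24.3]},{"hand": 0.4,"linear": [52.8,-16.9,0],"turn": [0,0,-24.3]},{"hand": 0.4,"linear": [52.8,-16.9,0],"turn": [0,0,-24.3]},{"hand": 0.4,"linear": [52.8,-16.9,0],"turn": [0,0,-24.3]},{"hand": 0.4,"linear": [52.8,-16.9,0],"turn": [0,0,-24.3]}]'

```text
time_s: 1.9
tool_pos: [357.6, -146.0, 248.6]
ee_rot: [[0.122, 0.992, 0.002], [0.992, -0.122, -0.001], [-0.001, 0.002, -1.0]]
ft_force: [1.1, -0.1, -0.2]
opening: 0.593
```

```bash
python3 - <<'E'
from h import *
plan([430,150,220],83.4)
E
```

```text
t 1.9 now [ 357.6 -146.   248.6] yaw 82.96 q1,q6 -33.9 -26.9 ft [ 1.1 -0.1 -0.2] op 0.593
rows 6.120721578790226 lin cm [30.26, 3.55, 2.84] turn [0.1, 0.1, -0.4]
tool z [ 0.0017 -0.0011 -1.    ]
```

Call:
move_arm --motion '[{"hand": 0.4,"linear": [30.3,3.6,2.8],"turn": [0,0,-0.4]},{"hand": 0.4,"linear": [30.3,3.6,2.8],"turn": [0,0,-0.4]},{"hand": 0.4,"linear": [30.3,3.6,2.8],"turn": [0,0,-0.4]},{"hand": 0.4,"linear": [30.3,3.6,2.8],"turn": [0,0,-0.4]},{"hand": 0.4,"linear": [30.3,3.6,2.8],"turn": [0,0,-0.4]}]'

```text
time_s: 2.4
tool_pos: [417.0, 96.3, 226.1]
ee_rot: [[0.115, 0.993, 0.004], [0.993, -0.115, -0.001], [-0.001, 0.004, -1.0]]
ft_force: [1.1, -0.7, -0.4]
opening: 0.599
```

Call:
move_arm --motion '[{"hand": 0.4,"linear": [5.5,0.7,0],"turn": [0,0,0]},{"hand": 0.4,"linear": [5.5,0.7,0],"turn": [0,0,0]},{"hand": 0.4,"linear": [5.5,0.7,0],"turn": [0,0,0]}]'

```text
time_s: 2.7
tool_pos: [430.1, 151.6, 226.0]
ee_rot: [[0.112, 0.994, 0.003], [0.994, -0.112, -0.001], [-0.001, 0.003, -1.0]]
ft_force: [0.5, -0.4, -0.9]
opening: 0.602
```

```bash
python3 - <<'E'
from h import *
s=sense(); p=camera('wrist'); save(p,'w1')
for r in outline_of(p,'file')[:2]:
    P,u,v=depthpts(p,r['pixels'],s); print(r['confidence'],r['rect'],np.percentile(P[:,2],[2,50,98]))
    Q=P[np.abs(P[:,2]-11.5)<4]; print(rect(Q)); 
    cnt=rect(Q)
plan([425,195,40],83.4)
E
```

```text
0.58 [293.1, 0.0, 27.5, 150.3] [ 9.38225564 11.56375647 13.14720683]
(array([431.1, 252.5]), array([107.8,  15.5]), 83.3, [[417.1000061035156, 199.89999389648438], [432.5, 198.10000610351562], [445.0, 305.20001220703125], [429.6000061035156, 307.0]])
t 2.8 now [430.1 149.5 225.9] yaw 83.39 q1,q6 9.3 16.0 ft [-0.3  0.1  0.1] op 0.602
rows 3.830130121926585 lin cm [4.49, -1.09, 18.58] turn [0.2, 0.1, -0.0]
tool z [ 0.0031 -0.0019 -1.    ]
```

View pics/w1.png

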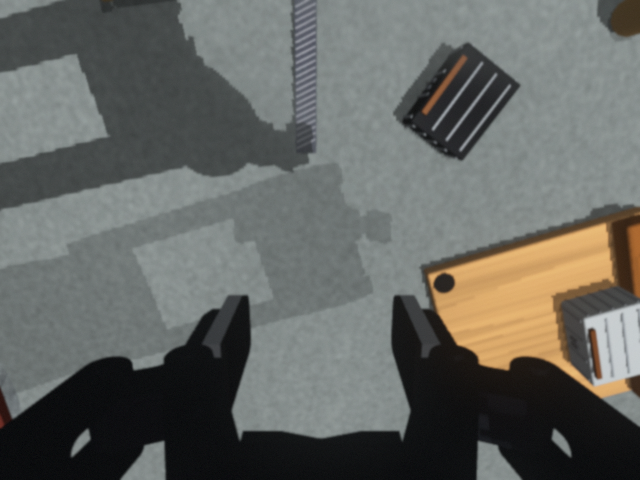

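```bash
python3 - <<'E'
from h import *
plan([426.5,216,60],83.4)
E
```

```text
t 2.8 now [430.1 149.5 225.9] yaw 83.39 q1,q6 9.3 16.0 ft [-0.3  0.1  0.1] op 0.602
rows 3.5764521809721908 lin cm [6.59, -1.17, 16.58] turn [0.2, 0.1, -0.0]
tool z [ 0.0031 -0.0019 -1.    ]
```

Call:
move_arm --motion '[{"hand": 0.4,"linear": [6.6,-1.2,16.6],"turn": [0,0,0]},{"hand": 0.5,"linear": [6.6,-1.2,16.6],"turn": [0,0,0]},{"hand": 0.5,"linear": [6.6,-1.2,16.6],"turn": [0,0,0]},{"hand": 0.5,"linear": [6.6,-1.2,16.6],"turn": [0,0,0]},{"hand": 0.5,"linear": [6.6,-1.2,16.6],"turn": [0,0,0]}]'

```text
time_s: 3.3
tool_pos: [422.8, 214.1, 55.8]
ee_rot: [[0.116, 0.993, -0.005], [0.993, -0.116, -0.005], [-0.005, -0.005, -1.0]]
ft_force: [-1.1, -0.8, 0.4]
opening: 0.498
```

```bash
python3 - <<'E'
from h import *
plan([426.5,216,22],83.4)
s=sense(); p=camera('wrist'); save(p,'w2')
for r in outline_of(p,'file')[:1]:
    P,u,v=depthpts(p,r['pixels'],s); print(r['confidence'],r['rect'],np.percentile(P[:,2],[2,50,98]))
    print(rect(P[np.abs(P[:,2]-11.5)<5]))
save(camera('side'),'s2')
E
```

```text
t 3.3 now [422.8 214.1  55.8] yaw 83.32 q1,q6 17.4 24.2 ft [-1.1 -0.8  0.4] op 0.498
rows 0.680906342873391 lin cm [0.25, 0.36, 3.38] turn [-0.3, 0.3, -0.1]
tool z [-0.0051 -0.0046 -1.    ]
0.63 [301.1, 0.7, 57.6, 320.6] [10.23860783 11.6560486  18.19813048]
(array([431.4, 260.9]), array([126.7,  19.6]), 82.3, [[413.1000061035156, 199.5], [432.5, 196.8000030517578], [449.6000061035156, 322.3999938964844], [430.20001220703125, 325.0]])
```

View pics/w2.png

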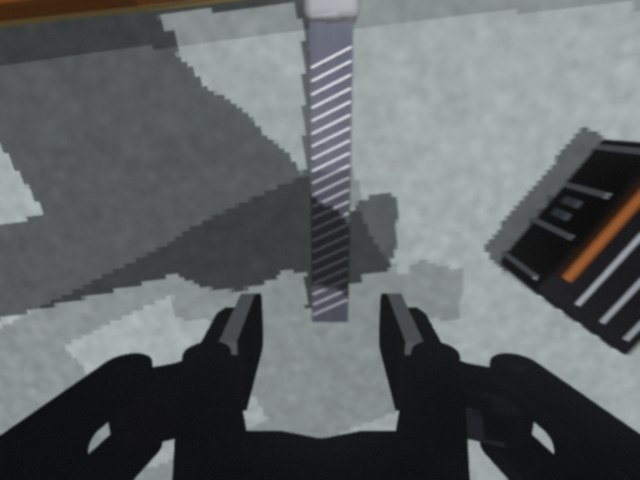

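View pics/s2.png

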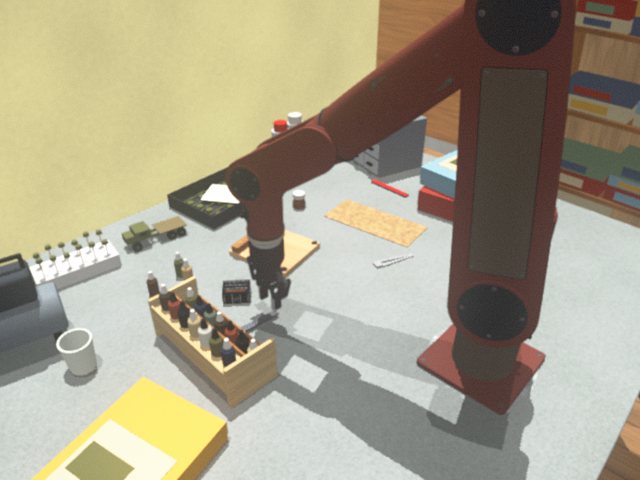

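```bash
python3 - <<'E'
from h import *
s=sense(); p=camera('wrist'); save(p,'w3')
print(s['tool_pos'],onplane(p,[[330,320],[330,20]],11.5,s))
plan([426.5,217,22],83.8)
E
```

```text
[427.70493334 215.08366984  61.39883191] [[430.94754591 197.04571574  11.5       ]
 [444.85194188 320.50691704  11.5       ]]
t 3.5 now [428.2 215.4  62. ] yaw 83.3 q1,q6 17.4 24.2 ft [-0.4 -0.7  0.1] op 0.499
rows 0.8011369696607411 lin cm [0.14, -0.22, 4.0] turn [0.4, 0.0, -0.5]
tool z [ 0.0066 -0.0011 -1.    ]
```

```bash
python3 - <<'E'
from h import *
for i in range(3):
    s=sense(); p=camera('wrist'); print(s['time_s'],np.round(s['tool_pos'],2),np.round(np.array(s['ee_rot'])[:,2],4))
save(p,'w4')
r=outline_of(p,'file')[0]; m=r['pixels'].copy(); 
ys=np.array([120,160,200,240,280,300]); c=[np.nonzero(m[y])[0].mean() for y in ys]; print(c, r['rect'])
print(onplane(p,list(zip(c,ys)),11.5,s)); print(onplane(p,[[c[-1],r['rect'][1]+r['rect'][3]]],11.5,s))
E
```

```text
3.5 [428.23 215.39  61.99] [ 0.0066 -0.0011 -1.    ]
3.55 [428.36 215.62  62.19] [ 7.2e-03 -8.0e-04 -1.0e+00]
3.6 [428.24 215.75  62.08] [ 7.2e-03 -8.0e-04 -1.0e+00]
[np.float64(314.0), np.float64(315.0), np.float64(314.5), np.float64(315.0), np.float64(314.5), np.float64(315.5)] [285.8, 6.7, 59.1, 315.3]
[[435.02479585 285.76134521  11.5       ]
 [433.50327424 269.97165291  11.5       ]
 [431.27647389 253.46118507  11.5       ]
 [429.36153019 236.0303185   11.5       ]
 [426.89881554 217.69412924  11.5       ]
 [426.17488671 208.06933924  11.5       ]]
[[424.85342742 197.22017004  11.5       ]]
```

```bash
python3 - <<'E'
from h import *
plan([427,217,22],83.5)
E
```

```text
t 3.7 now [427.6 216.   61.5] yaw 83.34 q1,q6 17.5 24.2 ft [-0.2 -0.6  0. ] op 0.5
rows 0.7903115899272466 lin cm [0.1, -0.1, 3.95] turn [0.4, 0.0, -0.2]
tool z [ 0.0062 -0.001  -1.    ]
```

Call:
move_arm --motion '[{"hand": 0.5,"linear": [0.1,-0.1,1.5],"turn": [0.4,0,-0.2]},{"hand": 0.5,"linear": [0.1,-0.1,3.0],"turn": [0.4,0,-0.2]},{"hand": 0.5,"linear": [0.1,-0.1,3.9],"turn": [0.4,0,-0.2]},{"hand": 0.5,"linear": [0.1,-0.1,3.9],"turn": [0.4,0,-0.2]},{"hand": 0.5,"linear": [0.1,-0.1,3.9],"turn": [0.4,0,-0.2]}]'

```text
time_s: 4.2
tool_pos: [426.7, 217.0, 22.2]
ee_rot: [[0.112, 0.994, -0.002], [0.994, -0.112, -0.0], [-0.001, -0.002, -1.0]]
ft_force: [-0.5, 0.6, 0.2]
opening: 0.498
```

```bash
python3 - <<'E'
from h import *
plan([427,217,21],83.5)
E
```

```text
t 4.2 now [426.7 217.   22.2] yaw 83.55 q1,q6 17.5 23.9 ft [-0.5  0.6  0.2] op 0.498
rows 0.024079645207022608 lin cm [0.01, 0.02, 0.12] turn [-0.1, 0.0, 0.1]
tool z [-1.6e-03 -5.0e-04 -1.0e+00]
```

Close on the blade.

Call:
move_arm --motion '[{"hand": 0.7,"linear": [0,0,0.1],"turn": [0,0,0]},{"hand": 1,"linear": [0,0,0.1],"turn": [0,0,0]},{"hand": 1,"linear": [0,0,0.1],"turn": [0,0,0]},{"hand": 1,"linear": [0,0,0.1],"turn": [0,0,0]},{"hand": 1,"linear": [0,0,0.1],"turn": [0,0,0]}]' --newtons 40

```text
time_s: 4.7
tool_pos: [427.0, 217.1, 21.4]
ee_rot: [[0.112, 0.994, -0.001], [0.994, -0.112, -0.0], [-0.0, -0.001, -1.0]]
ft_force: [-0.4, 1.7, 0.3]
opening: 0.168
```

```bash
python3 - <<'E'
from h import *
plan([427,217,21],83.5)
s=sense();p=camera('wrist'); save(p,'w5')
E
```

```text
t 4.7 now [427.  217.1  21.4] yaw 83.55 q1,q6 17.5 23.9 ft [-0.4  1.7  0.3] op 0.168
rows 0.00881396197311193 lin cm [-0.01, 0.0, 0.04] turn [-0.1, 0.0, 0.0]
tool z [-1.e-03 -2.e-04 -1.e+00]
```

View pics/w5.png

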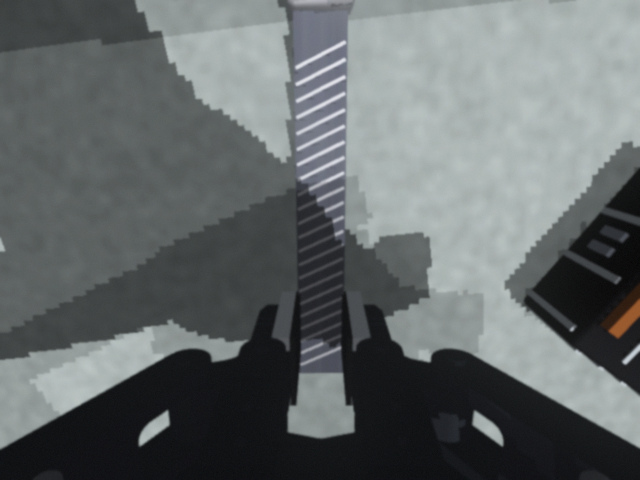

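Call:
move_arm --motion '[{"hand": 1,"linear": [-1,0,-0.1],"turn": [0,0,0]},{"hand": 1,"linear": [-3,0,-0.1],"turn": [0,0,0]},{"hand": 1,"linear": [-5,0,-0.1],"turn": [0,0,0]},{"hand": 1,"linear": [-7,0,-0.1],"turn": [0,0,0]},{"hand": 1,"linear": [-9,0,-0.1],"turn": [0,0,0]}]'

```text
time_s: 5.25
tool_pos: [416.3, 126.4, 22.3]
ee_rot: [[0.112, 0.994, -0.002], [0.994, -0.112, -0.0], [-0.001, -0.001, -1.0]]
ft_force: [0.1, 0.2, -1.7]
opening: 0.17
```

```bash
python3 - <<'E'
from h import *
plan([404,17,22],83.5)
E
```

```text
t 5.25 now [416.3 126.4  22.3] yaw 83.56 q1,q6 6.5 12.9 ft [ 0.1  0.2 -1.7] op 0.17
rows 2.201359592657255 lin cm [-11.01, 0.01, 0.04] turn [-0.1, 0.0, 0.1]
tool z [-1.5e-03 -5.0e-04 -1.0e+00]
```

Call:
move_arm --motion '[{"hand": 1,"linear": [-2.5,0,0],"turn": [0,0,0]},{"hand": 1,"linear": [-5,0,0],"turn": [0,0,0]},{"hand": 1,"linear": [-7.5,0,0],"turn": [0,0,0]},{"hand": 1,"linear": [-10,0,0],"turn": [0,0,0]},{"hand": 1,"linear": [-12,0,0],"turn": [0,0,0]}]'

```text
time_s: 5.75
tool_pos: [402.1, 5.5, 22.3]
ee_rot: [[0.113, 0.994, -0.002], [0.994, -0.113, -0.001], [-0.001, -0.002, -1.0]]
ft_force: [0.2, -0.1, -0.4]
opening: 0.17
```

Call:
move_arm --motion '[{"hand": 1,"linear": [0,0,0.1],"turn": [0,0,0]},{"hand": 1,"linear": [0,0,0.1],"turn": [0,0,0]}]'

```text
time_s: 5.95
tool_pos: [401.8, 5.0, 21.3]
ee_rot: [[0.114, 0.993, -0.002], [0.993, -0.114, -0.001], [-0.001, -0.002, -1.0]]
ft_force: [-0.2, -0.6, 0.9]
opening: 0.165
```

```bash
python3 - <<'E'
from h import *
plan([404,17,22],83.5)
s=sense(); p=camera('wrist'); save(p,'w6'); p=camera('side'); save(p,'s6')
p=camera('top'); save(p,'t6')
E
```

```text
t 5.95 now [401.8   5.   21.3] yaw 83.43 q1,q6 -10.5 -3.9 ft [-0.2 -0.6  0.9] op 0.165
rows 0.2452435872803943 lin cm [1.22, 0.09, -0.07] turn [-0.1, 0.1, -0.1]
tool z [-2.1e-03 -8.0e-04 -1.0e+00]
```

View pics/w6.png

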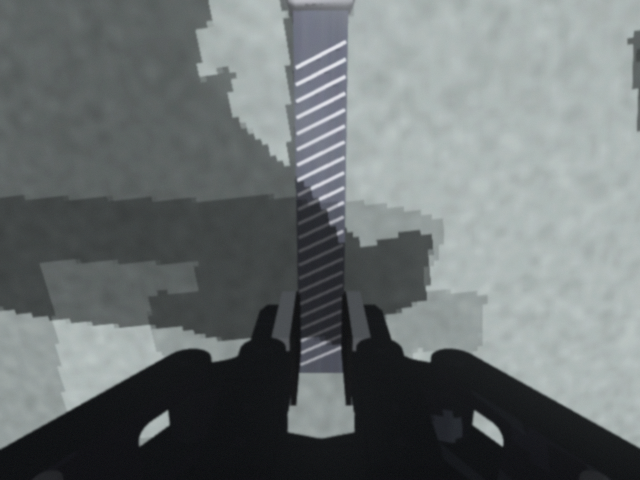

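View pics/t6.png

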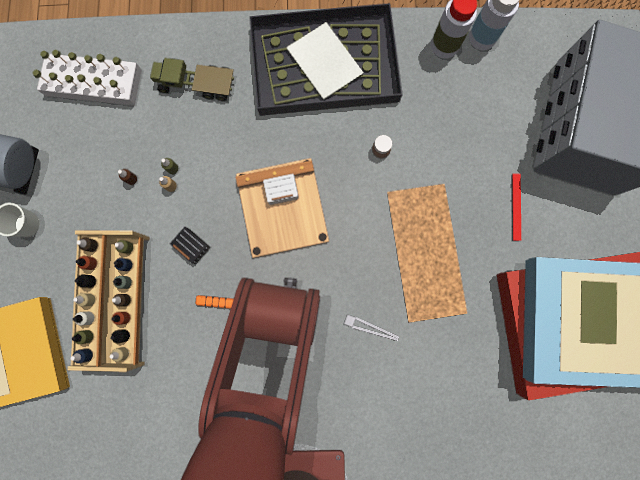

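Call:
move_arm --motion '[{"hand": 0.5,"linear": [0,0,0],"turn": [0,0,0]},{"hand": 0.5,"linear": [0,0,0],"turn": [0,0,0]},{"hand": 0.5,"linear": [0,0,-2],"turn": [0,0,0]},{"hand": 0.5,"linear": [0,0,-6],"turn": [0,0,0]},{"hand": 0.5,"linear": [3,0,-10],"turn": [0,0,0]}]'

```text
time_s: 6.6
tool_pos: [404.8, 34.9, 121.9]
ee_rot: [[0.115, 0.993, -0.004], [0.993, -0.115, -0.001], [-0.002, -0.004, -1.0]]
ft_force: [1.4, 0.0, 0.1]
opening: 0.503
```

```bash
python3 - <<'E'
from h import *
plan([412,85,130],83.5)
E
```

```text
t 6.6 now [404.8  34.9 121.9] yaw 83.42 q1,q6 -6.1 0.5 ft [1.4 0.  0.1] op 0.503
rows 1.024807019571204 lin cm [5.06, 0.14, -0.82] turn [-0.2, 0.1, -0.1]
tool z [-0.0041 -0.0013 -1.    ]
```

Call:
move_arm --motion '[{"hand": 0.5,"linear": [4,0.1,-0.8],"turn": [0,0,0]},{"hand": 0.5,"linear": [6,0.1,-0.8],"turn": [0,0,0]},{"hand": 0.5,"linear": [6,0.1,-0.8],"turn": [0,0,0]},{"hand": 0.5,"linear": [6,0.1,-0.8],"turn": [0,0,0]},{"hand": 0.5,"linear": [6,0.1,-0.8],"turn": [0,0,0]}]'

```text
time_s: 7.1
tool_pos: [412.1, 93.9, 129.1]
ee_rot: [[0.115, 0.993, -0.006], [0.993, -0.115, -0.002], [-0.002, -0.005, -1.0]]
ft_force: [-0.4, -0.6, 0.3]
opening: 0.497
```

```bash
python3 - <<'E'
from h import *
s=sense(); p=camera('wrist'); save(p,'w7')
hsv=cv2.cvtColor(p['pixels'],cv2.COLOR_RGB2HSV)
r=outline_of(p,'file'); print([(x['confidence'],x['rect']) for x in r])
P,u,v=depthpts(p,r[0]['pixels'],s)
print(np.percentile(P[:,2],[2,50,98])); print(rect(P))
H=P[P[:,2]>15]; B=P[(P[:,2]<14)&(P[:,2]>6)]
print('handle',rect(H),np.median(H[:,2])); print('blade',rect(B),np.median(B[:,2]))
plan([415,140,60],83.5)
E
```

```text
[(0.95, [298.4, 25.8, 44.4, 368.8])]
[10.51578751 16.72958133 19.21260593]
(array([412.4, 100.3]), array([228.2,  23.9]), 82.9, [[386.29998779296875, -11.5], [410.0, -14.399999618530273], [438.3999938964844, 212.0], [414.70001220703125, 215.0]])
handle (array([419.9, 158.4]), array([104.1,  21.9]), 83.9, [[403.5, 107.80000305175781], [425.29998779296875, 105.5], [436.29998779296875, 209.0], [414.5, 211.3000030517578]]) 17.756402642230015
blade (array([413.2,  97.9]), array([223.8,  22.1]), 83.7, [[389.79998779296875, -12.100000381469727], [411.79998779296875, -14.5], [436.5, 208.0], [414.6000061035156, 210.39999389648438]]) 11.653709230931014
t 7.2 now [412.3  93.6 129.2] yaw 83.36 q1,q6 2.1 8.8 ft [ 0.2 -0.4 -0.3] op 0.497
rows 1.667224701392139 lin cm [4.65, -0.23, 6.91] turn [-0.3, 0.1, -0.1]
tool z [-0.0052 -0.0016 -1.    ]
```

View pics/w7.png

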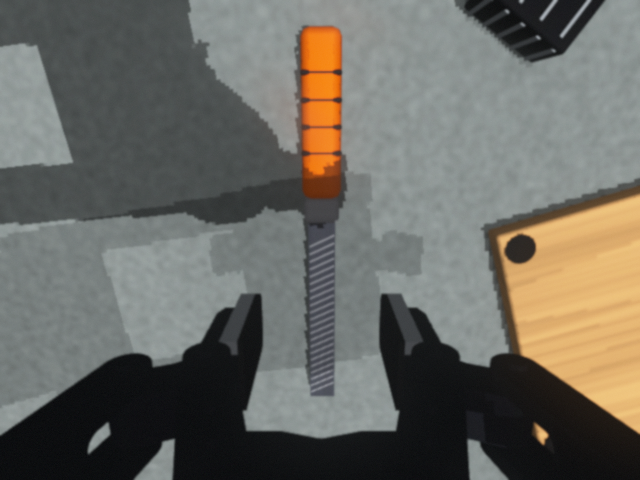

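```bash
python3 - <<'E'
from h import *
plan([419.6,154,50],83.6)
E
```

```text
t 7.2 now [412.3  93.6 129.2] yaw 83.36 q1,q6 2.1 8.8 ft [ 0.2 -0.4 -0.3] op 0.497
rows 1.9974061140219503 lin cm [6.1, 0.07, 7.91] turn [-0.3, 0.1, -0.2]
tool z [-0.0052 -0.0016 -1.    ]
```

Call:
move_arm --motion '[{"hand": 0.5,"linear": [3,0.1,3],"turn": [-0.3,0.1,-0.2]},{"hand": 0.5,"linear": [6.1,0.1,6],"turn": [-0.3,0.1,-0.2]},{"hand": 0.5,"linear": [6.1,0.1,7.9],"turn": [-0.3,0.1,-0.2]},{"hand": 0.5,"linear": [6.1,0.1,7.9],"turn": [-0.3,0.1,-0.2]},{"hand": 0.5,"linear": [6.1,0.1,7.9],"turn": [-0.3,0.1,-0.2]}]'

```text
time_s: 7.7
tool_pos: [419.7, 153.3, 50.0]
ee_rot: [[0.113, 0.994, -0.001], [0.994, -0.113, -0.001], [-0.001, -0.001, -1.0]]
ft_force: [0.7, -0.0, 0.6]
opening: 0.502
```

```bash
python3 - <<'E'
from h import *
s=sense(); p=camera('wrist')
r=outline_of(p,'file'); print([(x['confidence'],x['rect']) for x in r])
P,u,v=depthpts(p,r[0]['pixels'],s)
H=P[P[:,2]>14]; print('handle',rect(H),np.median(H[:,2]))
plan([419.6,154,19.5],83.6)
E
```

```text
[(0.86, [287.3, 153.3, 61.1, 287.3])]
handle (array([419.8, 159. ]), array([104.7,  22.3]), 83.1, [[402.3999938964844, 108.4000015258789], [424.6000061035156, 105.69999694824219], [437.20001220703125, 209.60000610351562], [415.1000061035156, 212.3000030517578]]) 17.734878310907447
t 7.8 now [421.  153.5  51.3] yaw 83.49 q1,q6 9.9 16.5 ft [-0.5 -0.1  0.3] op 0.501
rows 0.6362645013767532 lin cm [0.04, -0.15, 3.18] turn [0.1, -0.0, -0.1]
tool z [ 2.1e-03 -2.0e-04 -1.0e+00]
```

Call:
move_arm --motion '[{"hand": 0.5,"linear": [0,-0.1,1.5],"turn": [0,0,0]},{"hand": 0.5,"linear": [0,-0.1,2.7],"turn": [0,0,0]},{"hand": 0.5,"linear": [0,-0.1,3.1],"turn": [0,0,0]},{"hand": 0.5,"linear": [0,-0.1,3.1],"turn": [0,0,0]}]'

```text
time_s: 8.2
tool_pos: [419.7, 153.3, 20.0]
ee_rot: [[0.114, 0.993, 0.001], [0.993, -0.114, -0.0], [-0.0, 0.001, -1.0]]
ft_force: [0.0, -0.4, -0.1]
opening: 0.501
```

```bash
python3 - <<'E'
from h import *
plan([419.6,154,19],83.6)
E
```

```text
t 8.2 now [419.7 153.3  20. ] yaw 83.46 q1,q6 10.0 16.5 ft [ 0.  -0.4 -0.1] op 0.501
rows 0.02435719021632562 lin cm [0.07, -0.02, 0.1] turn [0.1, 0.0, -0.1]
tool z [ 1.e-03 -4.e-04 -1.e+00]
```

Call:
move_arm --motion '[{"hand": 0.7,"linear": [0,0,0.1],"turn": [0,0,0]},{"hand": 1,"linear": [0,0,0.1],"turn": [0,0,0]},{"hand": 1,"linear": [0,0,0.1],"turn": [0,0,0]},{"hand": 1,"linear": [0,0,0.1],"turn": [0,0,0]},{"hand": 1,"linear": [0,0,0.1],"turn": [0,0,0]}]' --newtons 100

```text
time_s: 8.7
tool_pos: [420.4, 153.4, 19.6]
ee_rot: [[0.114, 0.993, 0.002], [0.993, -0.114, -0.0], [0.0, 0.002, -1.0]]
ft_force: [-1.0, -0.4, 5.9]
opening: 0.227
```

```bash
python3 - <<'E'
from h import *
s=sense(); plan([419.6,154,100],83.6); print(s['wrist_torque'])
E
```

```text
t 8.7 now [420.4 153.4  19.6] yaw 83.46 q1,q6 10.0 16.5 ft [-1.  -0.4  5.9] op 0.227
rows 1.607310432756951 lin cm [0.06, -0.07, -8.04] turn [0.1, -0.0, -0.1]
tool z [ 2.3e-03 -2.0e-04 -1.0e+00]
[-0.07864145  0.09378482 -0.04543455]
```

Call:
move_arm --motion '[{"hand": 1,"linear": [0,0,-2],"turn": [0,0,0]},{"hand": 1,"linear": [0,0,-5],"turn": [0,0,0]},{"hand": 1,"linear": [0,0,-8],"turn": [0,0,0]},{"hand": 1,"linear": [0,0,-11],"turn": [0,0,0]},{"hand": 1,"linear": [0,0,-11],"turn": [0,0,0]}]'

```text
time_s: 9.2
tool_pos: [423.0, 154.0, 133.7]
ee_rot: [[0.114, 0.993, 0.01], [0.994, -0.114, 0.001], [0.002, 0.01, -1.0]]
ft_force: [0.8, 0.0, -0.9]
opening: 0.225
```

```bash
python3 - <<'E'
from h import *
p=camera('side'); save(p,'s8')
plan([470,-14,130],190.9)
E
```

```text
t 9.25 now [421.7 153.7 131.6] yaw 83.47 q1,q6 10.0 16.5 ft [-0.   0.3 -1.1] op 0.225
rows 12.506353380261881 lin cm [-16.12, 6.71, 0.18] turn [0.3, 0.3, -107.4]
tool z [ 6.9e-03  6.0e-04 -1.0e+00]
```

View pics/s8.png

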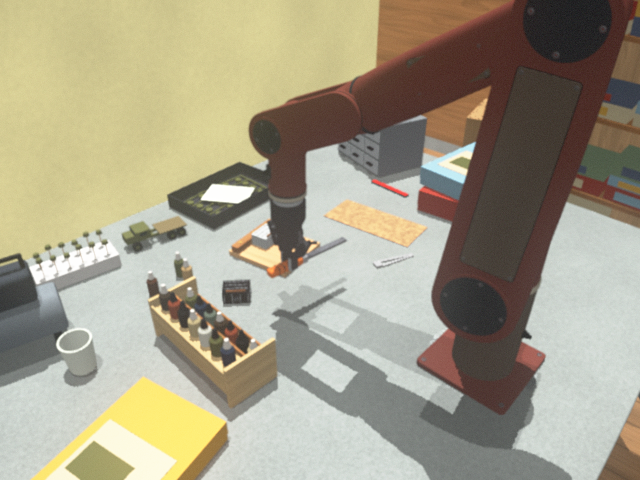

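Call:
move_arm --motion '[{"hand": 1,"linear": [-16.1,6.7,0],"turn": [0.3,0.3,-107.4]},{"hand": 1,"linear": [-16.1,6.7,0],"turn": [0.3,0.3,-107.4]},{"hand": 1,"linear": [-16.1,6.7,0],"turn": [0.3,0.3,-107.4]},{"hand": 1,"linear": [-16.1,6.7,0],"turn": [0.3,0.3,-107.4]},{"hand": 1,"linear": [-16.1,6.7,0],"turn": [0.3,0.3,-107.4]}]'

```text
time_s: 9.75
tool_pos: [470.0, -17.6, 130.3]
ee_rot: [[-0.527, 0.85, 0.0], [0.85, 0.527, -0.001], [-0.001, -0.0, -1.0]]
ft_force: [0.2, 0.7, -1.2]
opening: 0.226
```

```bash
python3 - <<'E'
from h import *
plan([470,-14,130],190.9)
E
```

```text
t 9.75 now [470.  -17.6 130.3] yaw 121.77 q1,q6 -11.7 -43.5 ft [ 0.2  0.7 -1.2] op 0.226
rows 8.047508165036605 lin cm [0.3, 0.19, 0.03] turn [-0.0, 0.0, -69.1]
tool z [ 3.e-04 -6.e-04 -1.e+00]
```

Call:
move_arm --motion '[{"hand": 1,"linear": [0.3,0.2,0],"turn": [0,0,-69.1]},{"hand": 1,"linear": [0.3,0.2,0],"turn": [0,0,-69.1]},{"hand": 1,"linear": [0.3,0.2,0],"turn": [0,0,-69.1]},{"hand": 1,"linear": [0.3,0.2,0],"turn": [0,0,-69.1]},{"hand": 1,"linear": [0.3,0.2,0],"turn": [0,0,-69.1]}]'

```text
time_s: 10.25
tool_pos: [468.6, -13.7, 128.1]
ee_rot: [[-0.966, 0.259, -0.003], [0.259, 0.966, 0.001], [0.003, -0.0, -1.0]]
ft_force: [-0.8, 0.6, -1.8]
opening: 0.229
```

```bash
python3 - <<'E'
from h import *
plan([470,-14,130],190.9)
E
```

```text
t 10.25 now [468.6 -13.7 128.1] yaw 164.99 q1,q6 -11.3 -86.3 ft [-0.8  0.6 -1.8] op 0.229
rows 3.0165640434573042 lin cm [-0.14, 0.01, -0.2] turn [0.0, -0.2, -25.9]
tool z [-2.9e-03  7.0e-04 -1.0e+00]
```

Call:
move_arm --motion '[{"hand": 1,"linear": [0,0,-0.1],"turn": [0,-0.1,-25.9]},{"hand": 1,"linear": [0,0,-0.1],"turn": [0,-0.1,-25.9]},{"hand": 1,"linear": [0,0,-0.1],"turn": [0,-0.1,-25.9]},{"hand": 1,"linear": [0,0,-0.1],"turn": [0,-0.1,-25.9]},{"hand": 1,"linear": [0,0,-0.1],"turn": [0,-0.1,-25.9]}]'

```text
time_s: 10.75
tool_pos: [467.7, -13.5, 127.7]
ee_rot: [[-0.983, -0.185, -0.004], [-0.185, 0.983, 0.001], [0.003, 0.002, -1.0]]
ft_force: [0.9, -0.5, -0.7]
opening: 0.227
```

```bash
python3 - <<'E'
from h import *
plan([470,-14,130],190.9)
s=sense(); t=camera('top'); save(t,'t9'); d=camera('side'); save(d,'s9')
np.save('t9.npy',t,allow_pickle=True)
s=sense(); w=camera('wrist'); save(w,'w9')
for n,p in (('top',t),('side',d),('wrist',w)):
    for r in outline_of(p,'file')[:1]:
        P,u,v=depthpts(p,r['pixels'],s if n=='wrist' else None)
        print(n,r['confidence'],r['rect'],len(P),np.percentile(P,[5,50,95],axis=0).round(1).tolist(),rect(P)[:3])
r=outline_of(t,'van'); 
for x in r[:2]:
    P,u,v=depthpts(t,x['pixels']); print(x['confidence'],x['rect'],rect(P[P[:,2]>46]) if (P[:,2]>46).sum()>9 else '')
E
cat > fz.py <<'E'
from h import *
E
```

```text
t 10.75 now [467.7 -13.5 127.7] yaw -169.32 q1,q6 -11.3 -112.0 ft [ 0.9 -0.5 -0.7] op 0.227
rows 0.0663314919997448 lin cm [-0.22, -0.09, -0.23] turn [0.1, -0.2, -0.2]
tool z [-0.0036  0.0011 -1.    ]
top 0.66 [275.2, 193.1, 28.8, 110.0] 370 [[416.8, -19.1, 117.1], [587.6, 10.2, 120.1], [627.8, 20.3, 126.1]] (array([521.6,  -0.9]), array([224.2,  28.7]), 13.3)
side 0.96 [267.0, 214.4, 76.9, 27.3] 475 [[414.4, -23.8, 110.4], [503.9, 0.2, 118.3], [622.5, 20.7, 126.0]] (array([586.9, -52.8]), array([175.5, 330.4]), 50.9)
wrist 0.83 [284.1, 160.0, 73.0, 278.3] 17296 [[416.7, -27.9, 123.2], [452.7, -15.0, 126.4], [503.8, -2.0, 127.6]] (array([461.7, -13.5]), array([98.7, 43.4]), 10.7)
0.76 [167.0, 228.4, 42.3, 36.3] 
0.73 [261.3, 174.8, 39.1, 32.8] (array([650.4,  20.5]), array([63.9, 66.3]), 10.4, [[613.0, 47.29999923706055], [625.0, -17.899999618530273], [687.7999877929688, -6.400000095367432], [675.7999877929688, 58.900001525878906]])
```

View pics/t9.png

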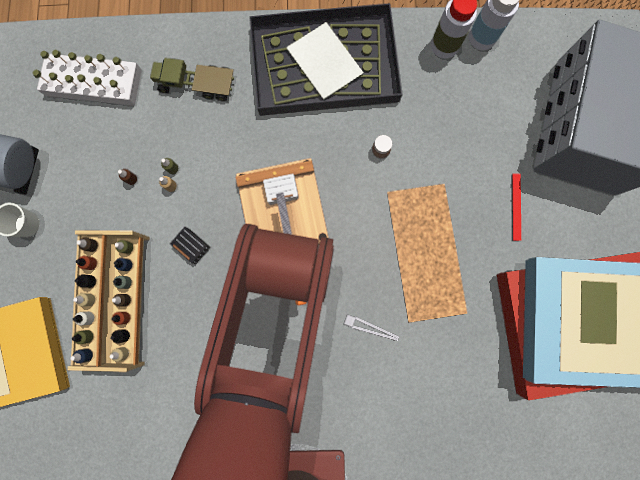

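View pics/s9.png

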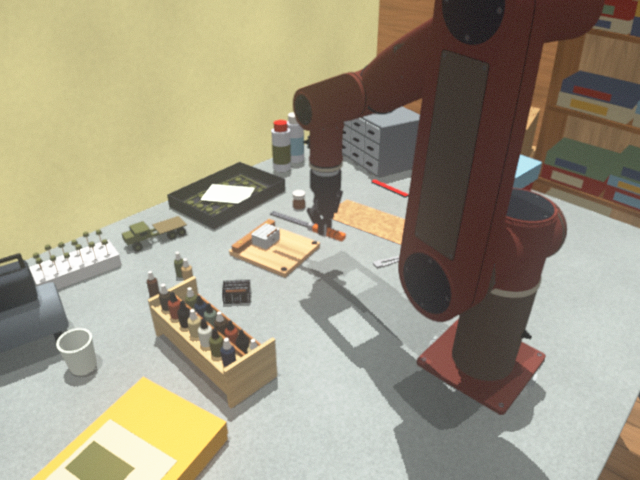

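View pics/w9.png

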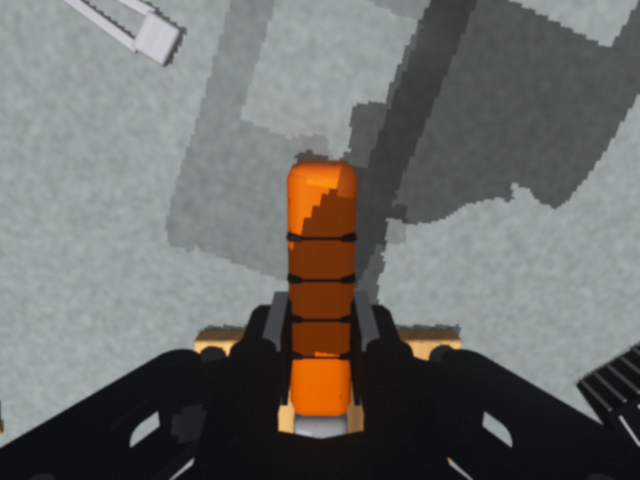

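```bash
python3 - <<'E'
from h import *
s=sense(); w=camera('wrist'); r=outline_of(w,'file')[0]
P,u,v=depthpts(w,r['pixels'],s)
T=np.array(s['tool_pos']);R=np.array(s['ee_rot']); Q=(P-T)@R   # tool frame
k=(np.abs(Q[:,1])<7)&(Q[:,2]<6)&(Q[:,0]>5); c=np.polyfit(Q[k,0],Q[k,2],1); print('n',k.sum(),'handle top z tool at x0',c[1],'pitch deg',np.degrees(np.arctan(c[0])), 'xmax',np.percentile(Q[:,0],99.5))
# yaw : edges
xs=np.arange(15,55,5); m=[(Q[(abs(Q[:,0]-x)<2)&(Q[:,2]<8),1].min()+Q[(abs(Q[:,0]-x)<2)&(Q[:,2]<8),1].max())/2 for x in xs]; print(np.round(m,1),np.polyfit(xs,m,1))
t=camera('top'); s=sense(); R=np.array(s['ee_rot']);T=np.array(s['tool_pos']); save(t,'t10')
r=outline_of(t,'file')[0]; P,u,v=depthpts(t,r['pixels']); Q=(P-T)@R
k=(Q[:,0]<-60)&(Q[:,0]>-180)&(abs(Q[:,1])<12)&(Q[:,2]<20); c=np.polyfit(Q[k,0],Q[k,2],1); print(k.sum(),'blade top z',c[1]+c[0]*-110,'pitch',np.degrees(np.arctan(c[0])),'xmin',np.sort(Q[k,0])[:6]); print('y fit',np.polyfit(Q[k,0],Q[k,1],1))
plan([470,-14,130],190.9)
E
```

```text
n 6857 handle top z tool at x0 1.3001538371269923 pitch deg 0.8374366710015431 xmax 55.37825828887069
[0.8 1.1 1.  1.1 1.  0.9 1.2 1.2] [0.00808523 0.78608077]
325 blade top z 7.500489545554258 pitch -0.12501955379799348 xmin [-167.0724653  -166.44315662 -165.78838559 -165.67458878 -165.53169819
 -164.27840106]
y fit [0.00140965 1.03616549]
t 11.3 now [468.7 -13.7 129.2] yaw -169.12 q1,q6 -11.3 -112.2 ft [ 0.1  0.3 -1.4] op 0.228
rows 0.031890603669511665 lin cm [-0.13, -0.05, -0.08] turn [0.0, -0.0, -0.0]
tool z [-1.e-03  6.e-04 -1.e+00]
```

```bash
python3 - <<'E'
from h import *
p=np.load('top0.npy',allow_pickle=True).item()
im=p['pixels'].astype(int); sub=np.zeros(im.shape[:2],bool); sub[185:206,265:300]=1
m=sub&(im[:,:,0]-im[:,:,2]>35)&(im[:,:,0]<190)
P,u,v=depthpts(p,m); print(m.sum(),np.c_[u,v][:60].T.tolist(),np.median(P,0))
k=(u>270)&(u<294)
W=onplane(p,np.c_[u,v],54.); print(W.mean(0),rect(W))
# fence face line / board
c=np.array([ [622.2,22.1]]); 
for a in (10.7,10.9): 
    d=np.array([np.cos(np.radians(a)),np.sin(np.radians(a))]); print(c+60*d, 'van centre expected along', (c+35*d), 'edge', c+14*d)
E
```

```text
144 [[296, 296, 297, 297, 265, 265, 291, 292, 298, 265, 286, 287, 288, 289, 290, 291, 292, 298, 265, 282, 283, 284, 285, 286, 287, 288, 289, 298, 265, 277, 278, 279, 280, 281, 282, 283, 284, 298, 265, 266, 272, 273, 274, 275, 276, 277, 278, 279, 280, 298, 265, 266, 272, 273, 274, 275, 297, 265, 292, 293], [185, 186, 189, 190, 193, 194, 194, 194, 194, 195, 195, 195, 195, 195, 195, 195, 195, 195, 196, 196, 196, 196, 196, 196, 196, 196, 196, 196, 197, 197, 197, 197, 197, 197, 197, 197, 197, 197, 198, 198, 198, 198, 198, 198, 198, 198, 198, 198, 198, 198, 199, 199, 199, 199, 199, 199, 199, 200, 200, 200]] [633.85682421  18.40243858  17.98967318]
[630.13706805  18.99843555  54.        ] (array([636.3,  19. ]), array([35.8, 73.9]), 13.5, [[610.2999877929688, 50.70000076293945], [627.5, -21.100000381469727], [662.2999877929688, -12.800000190734863], [645.0999755859375, 59.099998474121094]])
[[681.15676779  33.23999692]] van centre expected along [[656.59144788  28.59833154]] edge [[635.95657915  24.69933262]]
[[681.11752276  33.44572658]] van centre expected along [[656.56855494  28.7183405 ]] edge [[635.94742198  24.7473362 ]]
```

```bash
python3 - <<'E'
from h import *
p=np.load('top0.npy',allow_pickle=True).item(); print(onplane(p,[[272,198.7],[282,196.6],[292,194.6]],54))
plan([481.5,-12.9,72],190.9)
E
```

```text
[[633.94601695  38.33249259  54.        ]
 [637.98555556  17.13673289  54.        ]
 [641.81724912  -4.06151667  54.        ]]
t 11.3 now [468.7 -13.7 129.2] yaw -169.12 q1,q6 -11.3 -112.2 ft [ 0.1  0.3 -1.4] op 0.228
rows 1.1717987477578289 lin cm [-1.28, -0.17, 5.72] turn [0.0, -0.0, -0.0]
tool z [-1.e-03  6.e-04 -1.e+00]
```

Call:
move_arm --motion '[{"hand": 1,"linear": [-0.5,-0.1,1.5],"turn": [0,0,0]},{"hand": 1,"linear": [-1,-0.2,3],"turn": [0,0,0]},{"hand": 1,"linear": [-1.3,-0.2,4.5],"turn": [0,0,0]},{"hand": 1,"linear": [-1.3,-0.2,5.6],"turn": [0,0,0]},{"hand": 1,"linear": [-1.3,-0.2,5.6],"turn": [0,0,0]}]' --newtons 120

```text
time_s: 11.8
tool_pos: [480.2, -13.0, 71.4]
ee_rot: [[-0.982, -0.189, -0.005], [-0.189, 0.982, 0.001], [0.004, 0.002, -1.0]]
ft_force: [0.2, -0.1, -1.6]
opening: 0.216
```

```bash
python3 - <<'E'
from h import *
for i in range(4):
    s=sense(); p=camera('side'); print(s['time_s'],np.round(s['tool_pos'],2),np.round(s['ft_force'],2),np.round(s['wrist_torque'],2))
save(p,'s11')
cv2.imwrite('pics/s11c.png',cv2.resize(p['pixels'][190:290,220:360,::-1],None,fx=5,fy=5,interpolation=cv2.INTER_CUBIC))
plan([481.5,-12.9,69],190.9)
E
```

```text
11.8 [480.21 -12.95  71.43] [ 0.19 -0.13 -1.62] [-0.01  0.05 -0.02]
11.85 [480.91 -13.07  72.41] [ 0.71 -0.43 -1.32] [-0.05  0.05 -0.05]
11.9 [481.58 -13.21  73.18] [ 0.7   0.11 -1.58] [-0.03 -0.   -0.03]
11.95 [482.03 -13.29  73.65] [ 0.74 -0.65 -1.72] [ 0.04 -0.01 -0.02]
t 12.0 now [482.3 -13.3  73.9] yaw -169.13 q1,q6 -11.0 -111.9 ft [-0.2 -0.  -0.6] op 0.22
rows 0.09978763015579765 lin cm [0.07, 0.05, 0.49] turn [0.0, 0.0, -0.0]
tool z [ 3.e-04  4.e-04 -1.e+00]
```

View pics/s11c.png

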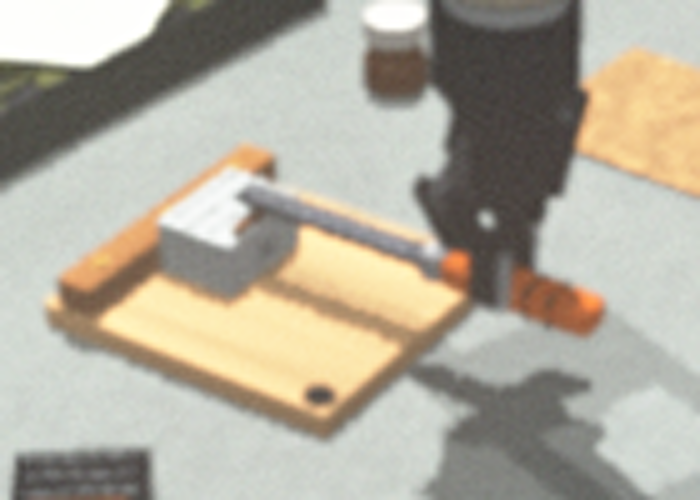

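```bash
cat > ov.py <<'E'
from h import *
def overlay(name,cam='side',box=(190,290,220,360),f=5):
    s=sense(); p=camera(cam); T=np.array(s['tool_pos']);R=np.array(s['ee_rot'])
    y0,y1,x0,x1=box
    im=cv2.resize(p['pixels'][y0:y1,x0:x1,::-1],None,fx=f,fy=f,interpolation=cv2.INTER_CUBIC)
    e=np.array([637,17.6,54.]);a=np.radians(10.9);d=np.array([np.cos(a),np.sin(a),0]);n=np.array([-d[1],d[0],0])
    def line(A,B,c):
        q=[(tuple(int(round(z)) for z in ((u+.5-np.array([x0,y0]))*f))) for u in proj(p,[A,B])]
        cv2.line(im,q[0],q[1],c,1)
    line(e-23*n,e+23*n,(0,0,255))
    vc=e+21*d; vc[2]=50; C=[vc+a*25*d+b*33*n for a,b in((1,1),(1,-1),(-1,-1),(-1,1))]
    for i in range(4): line(C[i],C[(i+1)%4],(255,0,0))
    t=lambda x,y,z:T+R@np.array([x,y,z])
    for y in (-7,9): line(t(-168,y,7.8),t(-48,y,7.8),(0,255,0))
    line(t(-168,-7,12.8),t(-168,9,12.8),(0,255,255))
    cv2.imwrite('pics/'+name+'.png',im)
E
python3 -c "
from ov import *
overlay('ov1'); overlay('ov1t','top',(150,260,225,345),6)"
```

```text
(no output)
```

View pics/ov1.png

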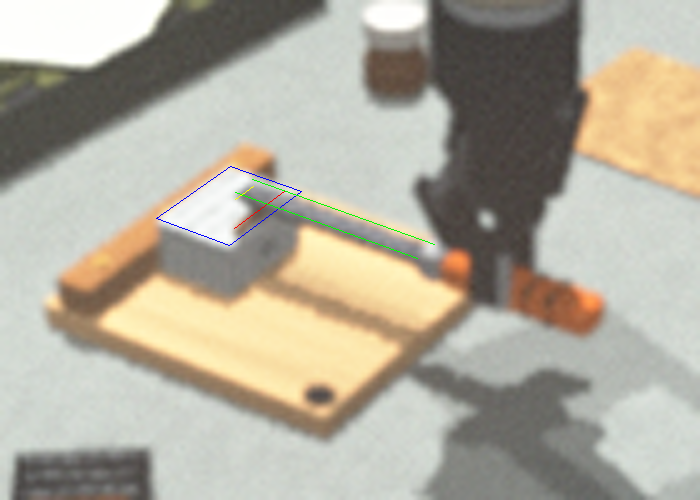

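View pics/ov1t.png

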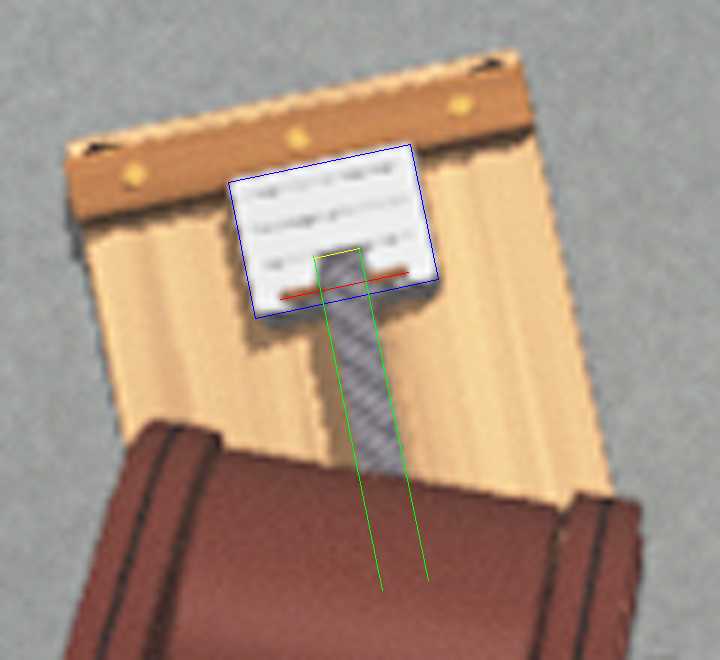

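Call:
move_arm --motion '[{"hand": 1,"linear": [0,0,0.2],"turn": [0,0,0]},{"hand": 1,"linear": [0,0,0.4],"turn": [0,0,0]},{"hand": 1,"linear": [0,0,0.5],"turn": [0,0,0]},{"hand": 1,"linear": [0,0,0.5],"turn": [0,0,0]},{"hand": 1,"linear": [0,0,0.5],"turn": [0,0,0]}]'

```text
time_s: 12.6
tool_pos: [482.3, -13.3, 68.9]
ee_rot: [[-0.982, -0.189, 0.0], [-0.189, 0.982, 0.0], [-0.0, 0.0, -1.0]]
ft_force: [-0.0, 0.5, -1.1]
opening: 0.22
```

Call:
move_arm --motion '[{"hand": 1,"linear": [0,0,0.1],"turn": [0,0,0]},{"hand": 1,"linear": [0,0,0.1],"turn": [0,0,0]},{"hand": 1,"linear": [0,0,0.1],"turn": [0,0,0]}]'

```text
time_s: 12.9
tool_pos: [482.2, -13.3, 67.9]
ee_rot: [[-0.982, -0.189, 0.0], [-0.189, 0.982, 0.0], [-0.0, 0.0, -1.0]]
ft_force: [-1.1, 0.3, -0.5]
opening: 0.223
```

Call:
move_arm --motion '[{"hand": 1,"linear": [0,0,0.1],"turn": [0,0,0]},{"hand": 1,"linear": [0,0,0.1],"turn": [0,0,0]},{"hand": 1,"linear": [0,0,0.1],"turn": [0,0,0]}]'

```text
time_s: 13.2
tool_pos: [482.4, -13.3, 66.9]
ee_rot: [[-0.982, -0.189, 0.0], [-0.189, 0.982, 0.0], [-0.001, 0.0, -1.0]]
ft_force: [0.2, 0.6, -1.2]
opening: 0.222
```

Call:
move_arm --motion '[{"hand": 1,"linear": [0,0,0.05],"turn": [0,0,0]},{"hand": 1,"linear": [0,0,0.05],"turn": [0,0,0]}]'

```text
time_s: 13.4
tool_pos: [482.4, -13.3, 66.5]
ee_rot: [[-0.982, -0.189, 0.001], [-0.189, 0.982, 0.0], [-0.001, 0.0, -1.0]]
ft_force: [-0.5, 0.7, 0.5]
opening: 0.223
```

Call:
move_arm --motion '[{"hand": 1,"linear": [0,0,0.05],"turn": [0,0,0]},{"hand": 1,"linear": [0,0,0.05],"turn": [0,0,0]}]'

```text
time_s: 13.6
tool_pos: [482.5, -13.4, 66.0]
ee_rot: [[-0.982, -0.189, 0.001], [-0.189, 0.982, 0.0], [-0.001, 0.0, -1.0]]
ft_force: [-0.5, -0.4, 1.4]
opening: 0.218
```

Call:
move_arm --motion '[{"hand": 1,"linear": [-0.2,0,0.05],"turn": [0,0,0]},{"hand": 1,"linear": [-0.7,0,0.05],"turn": [0,0,0]},{"hand": 1,"linear": [-1.2,0,0.05],"turn": [0,0,0]}]'

```text
time_s: 13.9
tool_pos: [494.8, -11.1, 65.7]
ee_rot: [[-0.982, -0.188, 0.001], [-0.188, 0.982, 0.0], [-0.001, -0.0, -1.0]]
ft_force: [-0.6, 0.1, 0.7]
opening: 0.22
```

```bash
python3 - <<'E'
from h import *
s=sense(); print(s['wrist_torque']); plan([576,4.7,65.5],190.9)
E
```

```text
[ 0.0801803  -0.08594113  0.04427211]
t 13.9 now [494.8 -11.1  65.7] yaw -169.14 q1,q6 -10.4 -111.3 ft [-0.6  0.1  0.7] op 0.22
rows 1.6535965806937833 lin cm [-8.27, 0.02, 0.03] turn [-0.0, 0.1, -0.0]
tool z [ 1.2e-03  2.0e-04 -1.0e+00]
```

Call:
move_arm --motion '[{"hand": 1,"linear": [-0.4,0,0.06],"turn": [0,0,0]},{"hand": 1,"linear": [-0.8,0,0.1],"turn": [0,0,0]},{"hand": 1,"linear": [-1.2,0,0.1],"turn": [0,0,0]}]'

```text
time_s: 14.2
tool_pos: [507.1, -8.8, 64.8]
ee_rot: [[-0.982, -0.189, 0.001], [-0.189, 0.982, 0.0], [-0.001, -0.0, -1.0]]
ft_force: [-2.1, -1.2, 3.1]
opening: 0.22
```

```bash
python3 - <<'E'
from h import *
s=sense(); print(s['wrist_torque']); plan([576,4.7,65.5],190.9)
E
```

```text
[ 0.07500593 -0.10028899  0.00271478]
t 14.2 now [507.1  -8.8  64.8] yaw -169.13 q1,q6 -9.9 -110.8 ft [-2.1 -1.2  3.1] op 0.22
rows 1.4041785797626307 lin cm [-7.02, 0.02, -0.06] turn [-0.0, 0.1, -0.0]
tool z [ 1.2e-03  2.0e-04 -1.0e+00]
```

Call:
move_arm --motion '[{"hand": 1,"linear": [-0.5,0,0],"turn": [0,0,0]},{"hand": 1,"linear": [-1,0,0],"turn": [0,0,0]},{"hand": 1,"linear": [-1.5,0,-0.01],"turn": [0,0,0]},{"hand": 1,"linear": [-2,0,-0.02],"turn": [0,0,0]}]'

```text
time_s: 14.6
tool_pos: [527.2, -4.9, 65.1]
ee_rot: [[-0.982, -0.189, 0.001], [-0.189, 0.982, 0.0], [-0.001, -0.0, -1.0]]
ft_force: [-3.0, -0.7, 4.3]
opening: 0.221
```

```bash
python3 - <<'E'
from h import *
s=sense(); print(s['wrist_torque']); plan([576,4.7,65.5],190.9)
E
```

```text
[-0.02091567 -0.05972569 -0.00896861]
t 14.6 now [527.2  -4.9  65.1] yaw -169.13 q1,q6 -9.1 -110.0 ft [-3.  -0.7  4.3] op 0.221
rows 0.9954493937924832 lin cm [-4.98, 0.03, -0.03] turn [-0.0, 0.1, -0.0]
tool z [ 1.2e-03  1.0e-04 -1.0e+00]
```

Call:
move_arm --motion '[{"hand": 1,"linear": [-0.5,0,-0.01],"turn": [0,0,0]},{"hand": 1,"linear": [-1,0,-0.02],"turn": [0,0,0]},{"hand": 1,"linear": [-1.5,0,-0.03],"turn": [0,0,0]},{"hand": 1,"linear": [-2,0,-0.04],"turn": [0,0,0]},{"hand": 1,"linear": [-2.5,0,-0.05],"turn": [0,0,0]}]'

```text
time_s: 15.1
tool_pos: [552.1, -0.2, 65.7]
ee_rot: [[-0.982, -0.189, 0.001], [-0.189, 0.982, 0.0], [-0.001, -0.0, -1.0]]
ft_force: [-3.4, 0.3, 4.8]
opening: 0.224
```

```bash
python3 - <<'E'
from h import *
s=sense(); print(s['wrist_torque']); plan([576,4.7,65.5],190.9)
E
```

```text
[-0.00227484  0.0751197  -0.01582591]
t 15.1 now [ 5.521e+02 -2.000e-01  6.570e+01] yaw -169.13 q1,q6 -8.2 -109.1 ft [-3.4  0.3  4.8] op 0.224
rows 0.48735060008109526 lin cm [-2.44, 0.03, 0.02] turn [-0.0, 0.1, -0.0]
tool z [ 1.2e-03  1.0e-04 -1.0e+00]
```

Call:
move_arm --motion '[{"hand": 1,"linear": [-0.6,0,-0.01],"turn": [0,0,0]},{"hand": 1,"linear": [-1.2,0,-0.02],"turn": [0,0,0]},{"hand": 1,"linear": [-1.8,0,-0.04],"turn": [0,0,0]},{"hand": 1,"linear": [-2.4,0,-0.05],"turn": [0,0,0]}]'

```text
time_s: 15.5
tool_pos: [576.0, 4.4, 66.3]
ee_rot: [[-0.982, -0.189, 0.001], [-0.189, 0.982, 0.0], [-0.001, -0.0, -1.0]]
ft_force: [-4.0, -0.5, 5.4]
opening: 0.218
```

Call:
move_arm --motion '[{"hand": 1,"linear": [-0.1,0,-1],"turn": [0,0,0]},{"hand": 1,"linear": [-0.1,0,-2.5],"turn": [0,0,0]},{"hand": 1,"linear": [0,0,-3],"turn": [0,0,0]},{"hand": 1,"linear": [0,0,-3],"turn": [0,0,0]}]'

```text
time_s: 15.9
tool_pos: [576.8, 4.3, 98.0]
ee_rot: [[-0.982, -0.189, 0.004], [-0.189, 0.982, -0.0], [-0.003, -0.001, -1.0]]
ft_force: [-0.0, 0.7, -0.6]
opening: 0.22
```

```bash
python3 - <<'E'
from ov import *
plan([481.5,-12.9,90],190.9)
overlay('ov2'); overlay('ov2t','top',(120,260,225,345),5)
E
```

```text
t 15.9 now [576.8   4.3  98. ] yaw -169.12 q1,q6 -7.4 -108.3 ft [-0.   0.7 -0.6] op 0.22
rows 1.9433385773304264 lin cm [9.69, 0.11, 0.77] turn [-0.1, 0.2, -0.0]
tool z [ 3.5e-03 -4.0e-04 -1.0e+00]
```

View pics/ov2.png

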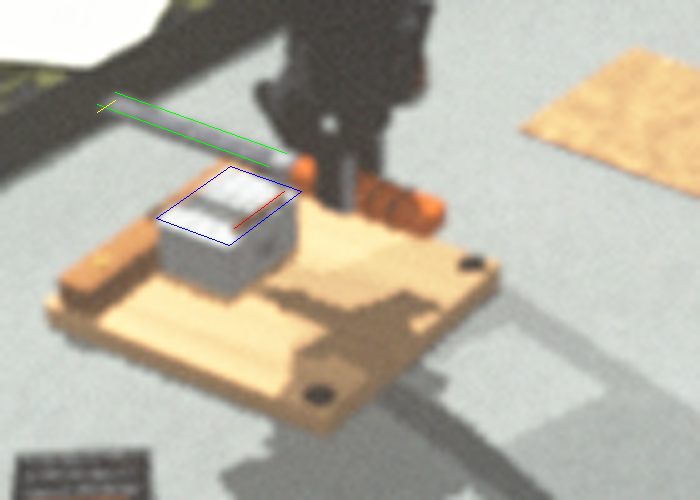

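View pics/ov2t.png

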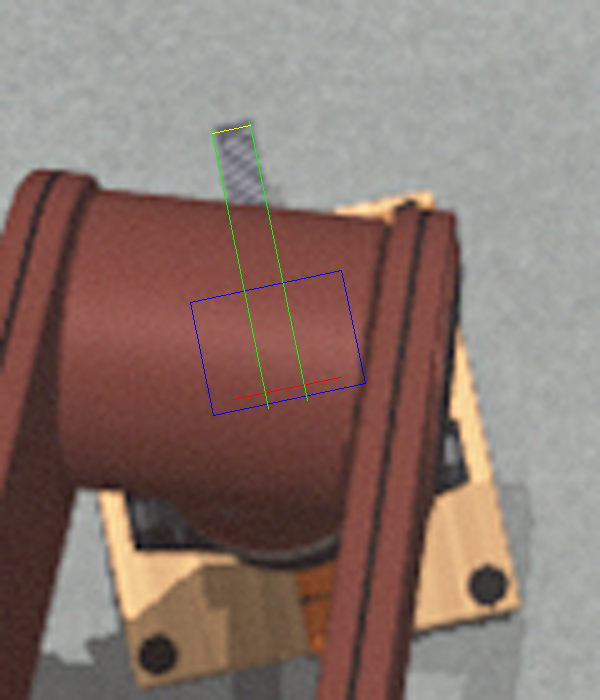

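Call:
move_arm --motion '[{"hand": 1,"linear": [3,0,0],"turn": [0,0.1,0]},{"hand": 1,"linear": [6,0.1,0.1],"turn": [0,0.1,0]},{"hand": 1,"linear": [9.6,0.1,0.3],"turn": [0,0.1,0]},{"hand": 1,"linear": [9.6,0.1,0.3],"turn": [0,0.1,0]},{"hand": 1,"linear": [9.6,0.1,0.3],"turn": [0,0.1,0]}]'

```text
time_s: 16.5
tool_pos: [480.6, -12.7, 93.0]
ee_rot: [[-0.982, -0.188, -0.001], [-0.188, 0.982, -0.0], [0.001, -0.0, -1.0]]
ft_force: [0.4, 0.4, -0.6]
opening: 0.221
```

```bash
python3 - <<'E'
from h import *
plan([481.8,-13.2,68.5],190.9)
E
```

```text
t 16.5 now [480.6 -12.7  93. ] yaw -169.17 q1,q6 -10.9 -111.7 ft [ 0.4  0.4 -0.6] op 0.221
rows 0.491254755494831 lin cm [-0.11, -0.07, 2.45] turn [-0.0, -0.1, -0.1]
tool z [-9.e-04 -2.e-04 -1.e+00]
```

Call:
move_arm --motion '[{"hand": 1,"linear": [-0.1,-0.1,0.8],"turn": [0,-0.1,-0.1]},{"hand": 1,"linear": [-0.1,-0.1,1.6],"turn": [0,-0.1,-0.1]},{"hand": 1,"linear": [-0.1,-0.1,2.3],"turn": [0,-0.1,-0.1]},{"hand": 1,"linear": [-0.1,-0.1,2.4],"turn": [0,-0.1,-0.1]},{"hand": 1,"linear": [-0.1,-0.1,2.4],"turn": [0,-0.1,-0.1]}]'

```text
time_s: 17.0
tool_pos: [481.6, -13.4, 68.3]
ee_rot: [[-0.982, -0.19, -0.001], [-0.19, 0.982, 0.0], [0.0, 0.001, -1.0]]
ft_force: [0.9, -0.1, -2.3]
opening: 0.217
```

```bash
python3 - <<'E'
from ov import *
overlay('ov3'); overlay('ov3t','top',(150,260,225,345),6)
plan([481.8,-13.2,65],190.9)
E
```

```text
t 17.1 now [482.  -13.5  69. ] yaw -169.06 q1,q6 -11.0 -111.9 ft [ 1.2  0.3 -0.9] op 0.223
rows 0.08011964924983676 lin cm [0.01, 0.03, 0.4] turn [0.0, 0.0, 0.0]
tool z [ 7.e-04  2.e-04 -1.e+00]
```

View pics/ov3t.png

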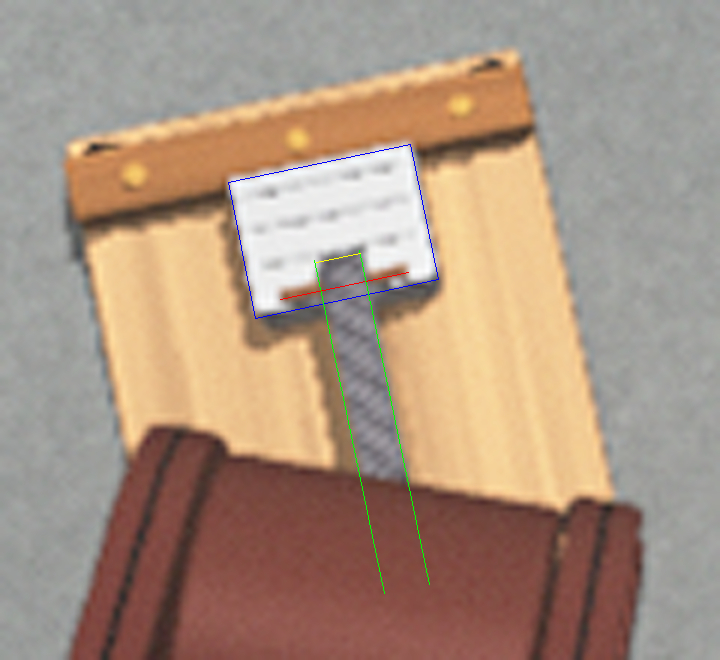

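Call:
move_arm --motion '[{"hand": 1,"linear": [0,0,0.15],"turn": [0,0,0]},{"hand": 1,"linear": [0,0,0.3],"turn": [0,0,0]},{"hand": 1,"linear": [0,0,0.4],"turn": [0,0,0]},{"hand": 1,"linear": [0,0,0.4],"turn": [0,0,0]}]'

```text
time_s: 17.5
tool_pos: [482.4, -13.5, 65.3]
ee_rot: [[-0.982, -0.19, 0.002], [-0.19, 0.982, 0.0], [-0.002, -0.0, -1.0]]
ft_force: [-1.0, 0.3, 1.1]
opening: 0.222
```

Call:
move_arm --motion '[{"hand": 1,"linear": [0,0,0.05],"turn": [0,0,0]},{"hand": 1,"linear": [0,0,0.05],"turn": [0,0,0]}]'

```text
time_s: 17.7
tool_pos: [482.6, -13.6, 65.0]
ee_rot: [[-0.982, -0.19, 0.002], [-0.19, 0.982, -0.0], [-0.002, -0.0, -1.0]]
ft_force: [-0.6, -0.6, 0.9]
opening: 0.22
```

Call:
move_arm --motion '[{"hand": 1,"linear": [0,0,0.1],"turn": [0,0,0]},{"hand": 1,"linear": [0,0,0.1],"turn": [0,0,0]}]'

```text
time_s: 17.9
tool_pos: [482.7, -13.6, 64.1]
ee_rot: [[-0.982, -0.19, 0.002], [-0.19, 0.982, -0.0], [-0.002, -0.001, -1.0]]
ft_force: [-1.8, -1.9, 2.7]
opening: 0.219
```

```bash
python3 - <<'E'
from h import *
plan([481.8,-13.2,64],190.9)
p=camera('side')
plan([481.8,-13.2,64],190.9)
E
```

```text
t 17.9 now [482.7 -13.6  64.1] yaw -169.06 q1,q6 -11.0 -111.9 ft [-1.8 -1.9  2.7] op 0.219
rows 0.01925494018490008 lin cm [0.08, 0.06, 0.01] turn [-0.0, 0.1, 0.0]
tool z [ 2.5e-03 -1.0e-04 -1.0e+00]
t 17.95 now [482.6 -13.6  64.1] yaw -169.07 q1,q6 -11.0 -111.9 ft [-2.3  0.4  2.1] op 0.217
rows 0.018826793820021573 lin cm [0.08, 0.05, 0.01] turn [-0.0, 0.1, 0.0]
tool z [ 0.0024 -0.     -1.    ]
```

Call:
move_arm --motion '[{"hand": 1,"linear": [-0.4,0,0.02],"turn": [0,0,0]},{"hand": 1,"linear": [-0.9,0,0.02],"turn": [0,0,0]},{"hand": 1,"linear": [-1.4,0,0.02],"turn": [0,0,0]},{"hand": 1,"linear": [-1.9,0,0],"turn": [0,0,0]},{"hand": 1,"linear": [-2.4,0,-0.02],"turn": [0,0,0]}]'

```text
time_s: 18.45
tool_pos: [506.8, -9.0, 64.4]
ee_rot: [[-0.982, -0.19, 0.002], [-0.19, 0.982, -0.0], [-0.002, -0.001, -1.0]]
ft_force: [-2.6, -0.3, 3.5]
opening: 0.224
```

```bash
python3 - <<'E'
from h import *
plan([576,4.5,65.5],190.9)
E
```

```text
t 18.45 now [506.8  -9.   64.4] yaw -169.06 q1,q6 -9.9 -110.9 ft [-2.6 -0.3  3.5] op 0.224
rows 1.4109146423568806 lin cm [-7.05, 0.01, -0.09] turn [-0.0, 0.1, 0.0]
tool z [ 2.5e-03 -1.0e-04 -1.0e+00]
```

Call:
move_arm --motion '[{"hand": 1,"linear": [-0.5,0,-0.01],"turn": [0,0,0]},{"hand": 1,"linear": [-1,0,-0.02],"turn": [0,0,0]},{"hand": 1,"linear": [-1.5,0,-0.03],"turn": [0,0,0]},{"hand": 1,"linear": [-2,0,-0.05],"turn": [0,0,0]},{"hand": 1,"linear": [-2.5,0,-0.07],"turn": [0,0,0]}]'

```text
time_s: 18.95
tool_pos: [531.7, -4.2, 65.2]
ee_rot: [[-0.982, -0.19, 0.002], [-0.19, 0.982, -0.0], [-0.002, -0.001, -1.0]]
ft_force: [-1.4, -1.2, 3.3]
opening: 0.222
```

Call:
move_arm --motion '[{"hand": 1,"linear": [-0.5,0,-0.01],"turn": [0,0,0]},{"hand": 1,"linear": [-1,0,-0.02],"turn": [0,0,0]},{"hand": 1,"linear": [-1.5,0,-0.03],"turn": [0,0,0]},{"hand": 1,"linear": [-2,0,-0.04],"turn": [0,0,0]}]'

```text
time_s: 19.35
tool_pos: [551.7, -0.3, 65.7]
ee_rot: [[-0.982, -0.19, 0.002], [-0.19, 0.982, -0.0], [-0.002, -0.001, -1.0]]
ft_force: [-3.2, -1.3, 5.8]
opening: 0.222
```

```bash
python3 - <<'E'
from h import *
plan([576,4.5,66],190.9)
E
```

```text
t 19.35 now [ 5.517e+02 -3.000e-01  6.570e+01] yaw -169.06 q1,q6 -8.2 -109.2 ft [-3.2 -1.3  5.8] op 0.222
rows 0.49558234639019566 lin cm [-2.48, 0.01, -0.03] turn [-0.0, 0.1, 0.0]
tool z [ 2.2e-03 -1.0e-04 -1.0e+00]
```

Call:
move_arm --motion '[{"hand": 1,"linear": [-0.6,0,-0.02],"turn": [0,0,0]},{"hand": 1,"linear": [-1.2,0,-0.04],"turn": [0,0,0]},{"hand": 1,"linear": [-1.8,0,-0.05],"turn": [0,0,0]},{"hand": 1,"linear": [-2.5,0,-0.06],"turn": [0,0,0]}]'

```text
time_s: 19.75
tool_pos: [576.6, 4.5, 66.3]
ee_rot: [[-0.982, -0.19, 0.002], [-0.19, 0.982, -0.0], [-0.002, -0.001, -1.0]]
ft_force: [-3.3, -0.4, 6.5]
opening: 0.218
```

Call:
move_arm --motion '[{"hand": 1,"linear": [-0.1,0,-1],"turn": [0,0,0]},{"hand": 1,"linear": [-0.1,0,-2.5],"turn": [0,0,0]},{"hand": 1,"linear": [0,0,-3],"turn": [0,0,0]},{"hand": 1,"linear": [0,0,-3],"turn": [0,0,0]}]'

```text
time_s: 20.15
tool_pos: [577.4, 4.4, 98.0]
ee_rot: [[-0.982, -0.19, 0.005], [-0.19, 0.982, -0.0], [-0.004, -0.001, -1.0]]
ft_force: [0.3, -1.6, -1.0]
opening: 0.223
```

```bash
python3 - <<'E'
from ov import *
plan([481.5,-12.9,93],190.9)
overlay('ov4')
E
```

```text
t 20.15 now [577.4   4.4  98. ] yaw -169.06 q1,q6 -7.4 -108.3 ft [ 0.3 -1.6 -1. ] op 0.223
rows 1.951081988390986 lin cm [9.74, 0.12, 0.46] turn [-0.1, 0.3, 0.0]
tool z [ 4.6e-03 -5.0e-04 -1.0e+00]
```

View pics/ov4.png

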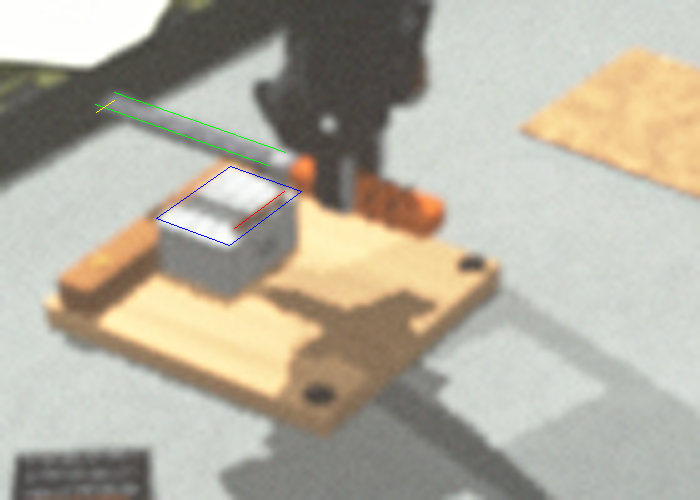

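Van unmoved; return high for stroke three.

Call:
move_arm --motion '[{"hand": 1,"linear": [3,0,0],"turn": [0,0.2,0]},{"hand": 1,"linear": [6,0.1,0.1],"turn": [0,0.2,0]},{"hand": 1,"linear": [9.6,0.1,0.3],"turn": [0,0.2,0]},{"hand": 1,"linear": [9.6,0.1,0.3],"turn": [0,0.2,0]},{"hand": 1,"linear": [9.6,0.1,0.3],"turn": [0,0.2,0]}]'

```text
time_s: 20.7
tool_pos: [481.7, -12.8, 93.5]
ee_rot: [[-0.982, -0.189, -0.0], [-0.189, 0.982, -0.001], [0.0, -0.001, -1.0]]
ft_force: [0.9, 0.5, -1.1]
opening: 0.219
```

```bash
python3 - <<'E'
from h import *
plan([481.8,-13.2,68.5],190.9)
E
```

```text
t 20.7 now [481.7 -12.8  93.5] yaw -169.1 q1,q6 -10.9 -111.7 ft [ 0.9  0.5 -1.1] op 0.219
rows 0.5009826021993317 lin cm [-0.01, -0.04, 2.5] turn [-0.0, -0.0, -0.0]
tool z [-3.e-04 -8.e-04 -1.e+00]
```

Call:
move_arm --motion '[{"hand": 1,"linear": [0,0,0.8],"turn": [0,0,0]},{"hand": 1,"linear": [0,0,1.6],"turn": [0,0,0]},{"hand": 1,"linear": [0,0,2.3],"turn": [0,0,0]},{"hand": 1,"linear": [0,0,2.5],"turn": [0,0,0]},{"hand": 1,"linear": [0,0,2.5],"turn": [0,0,0]}]'

```text
time_s: 21.2
tool_pos: [481.4, -12.6, 67.8]
ee_rot: [[-0.982, -0.189, -0.002], [-0.189, 0.982, -0.001], [0.002, -0.0, -1.0]]
ft_force: [-0.7, 0.4, -0.9]
opening: 0.223
```

Call:
move_arm --motion '[{"hand": 1,"linear": [0,0,0.1],"turn": [0,0,0]},{"hand": 1,"linear": [0,0,0.2],"turn": [0,0,0]},{"hand": 1,"linear": [0,0,0.3],"turn": [0,0,0]},{"hand": 1,"linear": [0,0,0.3],"turn": [0,0,0]}]'

```text
time_s: 21.6
tool_pos: [481.8, -12.7, 65.2]
ee_rot: [[-0.982, -0.189, -0.001], [-0.189, 0.982, -0.001], [0.001, -0.001, -1.0]]
ft_force: [-0.8, 0.5, 1.8]
opening: 0.22
```

```bash
python3 - <<'E'
from h import *
plan([481.8,-13.2,64],190.9)
E
```

```text
t 21.6 now [481.8 -12.7  65.2] yaw -169.09 q1,q6 -10.9 -111.7 ft [-0.8  0.5  1.8] op 0.22
rows 0.025500760267576295 lin cm [0.01, -0.05, 0.12] turn [-0.0, -0.0, 0.0]
tool z [-6.e-04 -6.e-04 -1.e+00]
```

Call:
move_arm --motion '[{"hand": 1,"linear": [0,0,0.1],"turn": [0,0,0]},{"hand": 1,"linear": [0,0,0.1],"turn": [0,0,0]}]'

```text
time_s: 21.8
tool_pos: [482.2, -12.7, 64.4]
ee_rot: [[-0.982, -0.189, 0.0], [-0.189, 0.982, -0.001], [-0.0, -0.001, -1.0]]
ft_force: [-2.3, -0.4, 2.5]
opening: 0.219
```

Call:
move_arm --motion '[{"hand": 1,"linear": [-0.4,0,0.03],"turn": [0,0,0]},{"hand": 1,"linear": [-0.9,0,0.03],"turn": [0,0,0]},{"hand": 1,"linear": [-1.4,0,0.02],"turn": [0,0,0]},{"hand": 1,"linear": [-1.9,0,0],"turn": [0,0,0]},{"hand": 1,"linear": [-2.4,0,-0.02],"turn": [0,0,0]}]'

```text
time_s: 22.3
tool_pos: [506.3, -8.1, 64.7]
ee_rot: [[-0.982, -0.189, 0.0], [-0.189, 0.982, -0.001], [-0.0, -0.001, -1.0]]
ft_force: [-2.4, -0.8, 2.9]
opening: 0.222
```

```bash
python3 - <<'E'
from h import *
plan([576,4.5,65.5],190.9)
E
```

```text
t 22.3 now [506.3  -8.1  64.7] yaw -169.09 q1,q6 -9.8 -110.7 ft [-2.4 -0.8  2.9] op 0.222
rows 1.4175906709153596 lin cm [-7.09, -0.08, -0.08] turn [-0.0, 0.0, 0.0]
tool z [ 2.e-04 -8.e-04 -1.e+00]
```

Call:
move_arm --motion '[{"hand": 1,"linear": [-0.5,0,0],"turn": [0,0,0]},{"hand": 1,"linear": [-1,0,-0.01],"turn": [0,0,0]},{"hand": 1,"linear": [-1.5,0,-0.02],"turn": [0,0,0]},{"hand": 1,"linear": [-2,0,-0.03],"turn": [0,0,0]},{"hand": 1,"linear": [-2.5,0,-0.05],"turn": [0,0,0]}]'

```text
time_s: 22.8
tool_pos: [531.2, -3.3, 65.2]
ee_rot: [[-0.982, -0.189, 0.0], [-0.189, 0.982, -0.001], [0.0, -0.001, -1.0]]
ft_force: [-3.6, -0.8, 5.4]
opening: 0.22
```

Call:
move_arm --motion '[{"hand": 1,"linear": [-0.5,0,-0.01],"turn": [0,0,0]},{"hand": 1,"linear": [-1,0,-0.02],"turn": [0,0,0]},{"hand": 1,"linear": [-1.5,0,-0.03],"turn": [0,0,0]},{"hand": 1,"linear": [-2,0,-0.05],"turn": [0,0,0]}]'

```text
time_s: 23.2
tool_pos: [551.2, 0.5, 65.8]
ee_rot: [[-0.982, -0.189, -0.0], [-0.189, 0.982, -0.001], [0.0, -0.001, -1.0]]
ft_force: [-4.0, -0.4, 4.5]
opening: 0.217
```

```bash
python3 - <<'E'
from h import *
plan([576.5,4.6,66.3],190.9)
E
```

```text
t 23.2 now [5.512e+02 5.000e-01 6.580e+01] yaw -169.08 q1,q6 -8.1 -109.0 ft [-4.  -0.4  4.5] op 0.217
rows 0.5135955346954112 lin cm [-2.57, -0.08, -0.06] turn [-0.0, -0.0, 0.0]
tool z [-1.e-04 -8.e-04 -1.e+00]
```

Call:
move_arm --motion '[{"hand": 1,"linear": [-0.6,0,-0.02],"turn": [0,0,0]},{"hand": 1,"linear": [-1.2,0,-0.03],"turn": [0,0,0]},{"hand": 1,"linear": [-1.8,0,-0.04],"turn": [0,0,0]},{"hand": 1,"linear": [-2.5,0,-0.06],"turn": [0,0,0]}]'

```text
time_s: 23.6
tool_pos: [575.9, 5.3, 66.4]
ee_rot: [[-0.982, -0.189, -0.001], [-0.189, 0.982, -0.001], [0.001, -0.001, -1.0]]
ft_force: [-3.8, -0.9, 6.7]
opening: 0.218
```

Call:
move_arm --motion '[{"hand": 1,"linear": [-0.1,0,-1],"turn": [0,0,0]},{"hand": 1,"linear": [-0.1,0,-3],"turn": [0,0,0]},{"hand": 1,"linear": [0,0,-6],"turn": [0,0,0]},{"hand": 1,"linear": [0,0,-7],"turn": [0,0,0]}]'

```text
time_s: 24.0
tool_pos: [577.5, 5.3, 139.3]
ee_rot: [[-0.982, -0.189, 0.003], [-0.189, 0.982, -0.001], [-0.003, -0.002, -1.0]]
ft_force: [0.4, 0.3, -1.9]
opening: 0.223
```

```bash
python3 - <<'E'
from ov import *
plan([470,-14,140],190.9)
overlay('ov5')
# mat target: file x dir = 7.2deg
a=np.radians(7.2);d=np.array([np.cos(a),np.sin(a)])
c=np.array([518.9,-294.2])
# file extends -105..120 about origin; centre it: origin at c-7.5d ; TCP at origin-48d
print('A tip away', c-55.5*d,' B tip toward robot', c+55.5*d)
E
```

```text
t 24.0 now [577.5   5.3 139.3] yaw -169.08 q1,q6 -7.3 -108.2 ft [ 0.4  0.3 -1.9] op 0.223
rows 2.1849374151001744 lin cm [10.92, 0.14, -0.1] turn [-0.1, 0.2, 0.0]
tool z [ 0.0034 -0.0014 -1.    ]
A tip away [ 463.83763408 -301.15599446]  B tip toward robot [ 573.96236592 -287.24400554]
```

View pics/ov5.png

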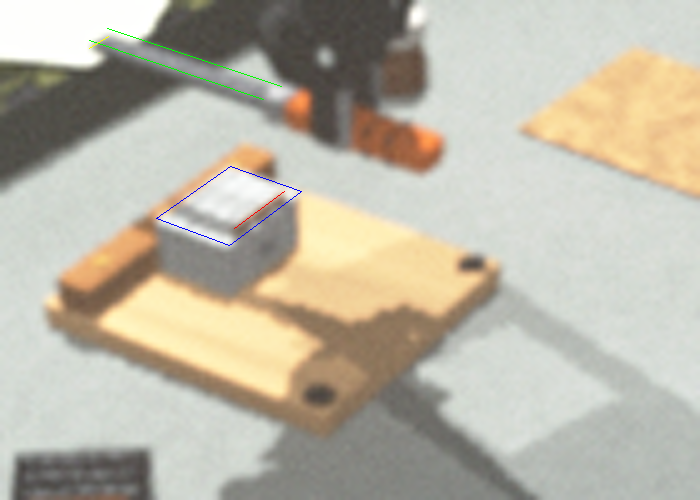

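```bash
python3 - <<'E'
from h import *
plan([463.8,-301,130],187.2)
E
```

```text
t 24.05 now [578.1   5.3 140.1] yaw -169.08 q1,q6 -7.3 -108.2 ft [ 1.4 -0.5  0.1] op 0.22
rows 6.540579290862586 lin cm [17.03, -27.9, 1.0] turn [-0.1, 0.3, 3.7]
tool z [ 0.0049 -0.0015 -1.    ]
```

Call:
move_arm --motion '[{"hand": 1,"linear": [2.5,-4,0],"turn": [0,0.3,3.7]},{"hand": 1,"linear": [5,-8,0],"turn": [0,0.3,3.7]},{"hand": 1,"linear": [7.5,-12,0],"turn": [0,0.3,3.7]},{"hand": 1,"linear": [10,-16,0.3],"turn": [0,0.3,3.7]},{"hand": 1,"linear": [12.5,-20,0.5],"turn": [0,0.3,3.7]}]'

```text
time_s: 24.55
tool_pos: [491.8, -215.9, 133.7]
ee_rot: [[-0.992, -0.126, -0.001], [-0.126, 0.992, -0.002], [0.001, -0.001, -1.0]]
ft_force: [0.7, -0.4, -0.9]
opening: 0.215
```

```bash
python3 - <<'E'
from h import *
plan([463.8,-301,130],187.2)
E
```

```text
t 24.55 now [ 491.8 -215.9  133.7] yaw -172.76 q1,q6 -32.0 -129.2 ft [ 0.7 -0.4 -0.9] op 0.215
rows 1.792760354420082 lin cm [3.85, -8.09, 0.39] turn [-0.1, -0.1, 0.0]
tool z [-0.0012 -0.0017 -1.    ]
```

Call:
move_arm --motion '[{"hand": 1,"linear": [2,-4,0.3],"turn": [0,0,0]},{"hand": 1,"linear": [3.9,-8.1,0.3],"turn": [0,0,0]},{"hand": 1,"linear": [3.9,-8.1,0.3],"turn": [0,0,0]},{"hand": 1,"linear": [3.9,-8.1,0.3],"turn": [0,0,0]}]'

```text
time_s: 24.95
tool_pos: [462.3, -301.7, 129.6]
ee_rot: [[-0.992, -0.123, -0.002], [-0.123, 0.992, -0.0], [0.002, 0.0, -1.0]]
ft_force: [0.9, 0.0, -0.9]
opening: 0.223
```

```bash
python3 - <<'E'
from h import *
t=camera('top'); s=sense(); R=np.array(s['ee_rot']);T=np.array(s['tool_pos']); save(t,'t12'); save(camera('side'),'s12')
r=outline_of(t,'file')[0]; P,u,v=depthpts(t,r['pixels']); Q=(P-T)@R
k=(Q[:,0]<-60)&(Q[:,0]>-180)&(abs(Q[:,1])<12)&(Q[:,2]<20)
if k.sum()>20: c=np.polyfit(Q[k,0],Q[k,2],1); print(k.sum(),'blade top z',c[1]+c[0]*-110,'pitch',np.degrees(np.arctan(c[0])),'xmin',np.sort(Q[k,0])[:4]); print('y fit',np.polyfit(Q[k,0],Q[k,1],1))
for x in outline_of(t,'mat')[:2]:
    P,u,v=depthpts(t,x['pixels']); print(x['confidence'],rect(P)[:3])
plan([463.8,-300,60],187.2)
E
```

```text
405 blade top z 7.788472963163552 pitch -0.23637979509138082 xmin [-164.96041348 -164.3958931  -163.98162171 -163.68228708]
y fit [ 0.0026535  -0.05217278]
0.59 (array([ 518.7, -273.8]), array([293.3, 174.6]), 6.4)
t 25.15 now [ 463.6 -299.8  130.4] yaw -172.66 q1,q6 -41.0 -138.3 ft [-0.1  0.4 -0.4] op 0.223
rows 1.4073051927733813 lin cm [-0.03, -0.02, 7.04] turn [-0.0, -0.1, 0.1]
tool z [-1.8e-03 -8.0e-04 -1.0e+00]
```

View pics/t12.png

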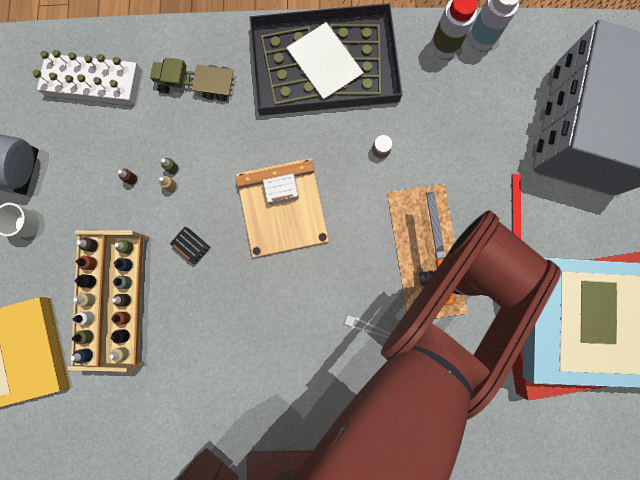

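Call:
move_arm --motion '[{"hand": 1,"linear": [0,0,2],"turn": [0,0,0]},{"hand": 1,"linear": [0,0,4.5],"turn": [0,0,0]},{"hand": 1,"linear": [0,0,7],"turn": [0,0,0]},{"hand": 1,"linear": [0,0,9],"turn": [0,0,0]},{"hand": 1,"linear": [0,0,10],"turn": [0,0,0]}]'

```text
time_s: 25.65
tool_pos: [462.8, -297.7, 28.3]
ee_rot: [[-0.992, -0.13, -0.004], [-0.13, 0.992, 0.001], [0.004, 0.002, -1.0]]
ft_force: [-0.0, -0.5, -0.7]
opening: 0.222
```

Call:
move_arm --motion '[{"hand": 1,"linear": [0,0,0],"turn": [0,0,0]},{"hand": 1,"linear": [0,0,0],"turn": [0,0,0]}]'

```text
time_s: 25.85
tool_pos: [463.2, -297.0, 28.5]
ee_rot: [[-0.991, -0.131, -0.004], [-0.131, 0.991, 0.002], [0.004, 0.002, -1.0]]
ft_force: [-0.2, -0.5, -1.6]
opening: 0.219
```

```bash
python3 - <<'E'
from h import *
plan([463.8,-300,24],187.2)
E
```

```text
t 25.85 now [ 463.2 -297.    28.5] yaw -172.48 q1,q6 -40.8 -138.3 ft [-0.2 -0.5 -1.6] op 0.219
rows 0.10899043248063504 lin cm [-0.02, -0.3, 0.45] turn [0.1, -0.2, 0.3]
tool z [-0.0043  0.0015 -1.    ]
```

Call:
move_arm --motion '[{"hand": 1,"linear": [0,-0.1,0.2],"turn": [0.1,-0.2,0.3]},{"hand": 1,"linear": [0,-0.2,0.4],"turn": [0.1,-0.2,0.3]},{"hand": 1,"linear": [0,-0.2,0.5],"turn": [0.1,-0.2,0.3]},{"hand": 1,"linear": [0,-0.2,0.5],"turn": [0.1,-0.2,0.3]},{"hand": 1,"linear": [0,-0.2,0.5],"turn": [0.1,-0.2,0.3]}]'

```text
time_s: 26.35
tool_pos: [463.4, -299.2, 23.7]
ee_rot: [[-0.992, -0.125, -0.0], [-0.125, 0.992, 0.0], [0.0, 0.0, -1.0]]
ft_force: [-0.3, -0.4, -1.6]
opening: 0.214
```

Call:
move_arm --motion '[{"hand": 1,"linear": [0,0,0.05],"turn": [0,0,0]},{"hand": 1,"linear": [0,0,0.05],"turn": [0,0,0]}]'

```text
time_s: 26.55
tool_pos: [463.4, -299.2, 23.2]
ee_rot: [[-0.992, -0.125, -0.0], [-0.125, 0.992, 0.0], [0.0, 0.0, -1.0]]
ft_force: [-0.1, -0.2, -1.1]
opening: 0.221
```

Call:
move_arm --motion '[{"hand": 1,"linear": [0,0,0.05],"turn": [0,0,0]},{"hand": 1,"linear": [0,0,0.05],"turn": [0,0,0]}]'

```text
time_s: 26.75
tool_pos: [463.5, -299.3, 22.8]
ee_rot: [[-0.992, -0.125, -0.0], [-0.125, 0.992, 0.0], [0.0, 0.0, -1.0]]
ft_force: [-0.9, 0.0, 0.4]
opening: 0.222
```

Call:
move_arm --motion '[{"hand": 1,"linear": [0,0,0.05],"turn": [0,0,0]},{"hand": 1,"linear": [0,0,0.05],"turn": [0,0,0]}]'

```text
time_s: 26.95
tool_pos: [463.5, -299.3, 22.7]
ee_rot: [[-0.992, -0.125, -0.001], [-0.125, 0.992, 0.0], [0.001, 0.0, -1.0]]
ft_force: [-3.0, 1.4, 5.3]
opening: 0.223
```

Call:
move_arm --motion '[{"hand": 0.9,"linear": [0,0,0],"turn": [0,0,0]},{"hand": 0.6,"linear": [0,0,0],"turn": [0,0,0]},{"hand": 0.4,"linear": [0,0,0],"turn": [0,0,0]},{"hand": 0.4,"linear": [0,0,0],"turn": [0,0,0]}]'

```text
time_s: 27.35
tool_pos: [463.6, -299.4, 22.7]
ee_rot: [[-0.992, -0.125, -0.0], [-0.125, 0.992, -0.0], [0.0, 0.0, -1.0]]
ft_force: [-0.6, 0.2, 0.1]
opening: 0.6
```

Call:
move_arm --motion '[{"hand": 0.4,"linear": [0,0,-1],"turn": [0,0,0]},{"hand": 0.4,"linear": [0,0,-3],"turn": [0,0,0]},{"hand": 0.4,"linear": [0,0,-7],"turn": [0,0,0]},{"hand": 0.4,"linear": [0,0,-12],"turn": [0,0,0]},{"hand": 0.4,"linear": [0,0,-17],"turn": [0,0,0]}]'

```text
time_s: 27.85
tool_pos: [463.2, -299.0, 194.7]
ee_rot: [[-0.992, -0.125, -0.001], [-0.125, 0.992, 0.0], [0.001, 0.0, -1.0]]
ft_force: [1.2, -0.8, -0.7]
opening: 0.601
```

```bash
python3 - <<'E'
from h import *
plan([350,-300,250],187.2)
E
```

```text
t 27.85 now [ 463.2 -299.   194.7] yaw -172.79 q1,q6 -41.0 -138.2 ft [ 1.2 -0.8 -0.7] op 0.601
rows 2.519598656558785 lin cm [11.25, 1.32, -5.52] turn [0.0, -0.0, 0.0]
tool z [-8.e-04  4.e-04 -1.e+00]
```

Back off so the top camera can see everything.

Call:
move_arm --motion '[{"hand": 0.4,"linear": [3,4,-3],"turn": [0,0,0]},{"hand": 0.4,"linear": [5,8,-6],"turn": [0,0,0]},{"hand": 0.4,"linear": [7,12,-6],"turn": [0,0,0]},{"hand": 0.4,"linear": [8,16,-6],"turn": [0,0,0]},{"hand": 0.4,"linear": [9,20,-6],"turn": [0,0,0]}]'

```text
time_s: 28.35
tool_pos: [347.8, -110.5, 256.0]
ee_rot: [[-0.992, -0.125, 0.001], [-0.125, 0.992, -0.0], [-0.001, -0.001, -1.0]]
ft_force: [0.8, 1.0, -0.8]
opening: 0.602
```

```bash
python3 - <<'E'
from h import *
p=camera('top'); save(p,'t13'); save(camera('side'),'s13')
for n in ['file','van','mat','drop_olive','drop_tan','drop_brown','jar','tweezers','sanding_stick']:
    for r in outline_of(p,n)[:2]:
        P,u,v=depthpts(p,r['pixels']); z=np.percentile(P[:,2],[2,50,98])
        print(n,round(r['confidence'],2),r['rect'],'z',np.round(z,1),rect(P[np.abs(P[:,2]-z[1])<8])[:3])
E
```

```text
file 0.92 [416.5, 203.1, 24.2, 98.4] z [11.4 18.7 25.2] (array([ 519.6, -292.6]), array([222.1,  23.4]), 5.8)
van 0.61 [169.2, 227.5, 40.4, 39.4] z [14.2 34.9 40.2] (array([542.8, 220.5]), array([66.4, 50.1]), 49.4)
van 0.56 [261.6, 175.3, 38.4, 29.9] z [17.3 50.6 55.7] (array([657.3,  22.3]), array([51.1, 67.3]), 11.1)
mat 0.79 [387.3, 185.4, 75.7, 135.5] z [-0.4  3.9  8.4] (array([ 518.9, -295.1]), array([289.8, 134.7]), 7.3)
drop_olive 0.66 [163.3, 161.2, 14.0, 14.0] z [ 0.2 46.7 72.7] (array([718.5, 265.4]), array([25.2, 24.4]), 45.2)
drop_olive 0.49 [416.9, 202.8, 25.3, 103.0] z [10.1 18.3 25.2] (array([ 519. , -292.7]), array([223.4,  23.4]), 5.7)
drop_tan 0.76 [161.1, 175.4, 14.9, 20.7] z [10.4 48.4 72.1] (array([677.1, 267.5]), array([21.2, 24.4]), 52.7)
drop_tan 0.67 [363.4, 318.6, 16.4, 11.6] z [ 4.   6.5 10.4] (array([ 364.8, -166.9]), array([37.2,  4.7]), 66.1)
drop_brown 0.46 [118.9, 170.2, 18.9, 13.3] z [-0.8 44.4 72.5] (array([696.4, 357.9]), array([24. , 25.2]), 69.4)
jar 0.6 [370.6, 132.7, 20.8, 21.0] z [14.7 49.7 55. ] (array([ 750.1, -200.1]), array([36.2, 36.4]), 1.2)
tweezers 0.72 [234.4, 155.1, 93.9, 100.6] z [ 4.1 17.1 39.1] (array([622.8,  22.1]), array([192. , 169.9]), 10.8)
tweezers 0.49 [120.9, 170.9, 17.0, 16.4] z [-0.2 44.8 72.5] (array([696.5, 357.9]), array([24. , 25.1]), 69.4)
sanding_stick 0.81 [511.2, 173.3, 13.5, 65.9] z [ 3.5  7.6 12.1] (array([ 615.8, -498. ]), array([ 20.8, 147.8]), 86.4)
```

View pics/t13.png

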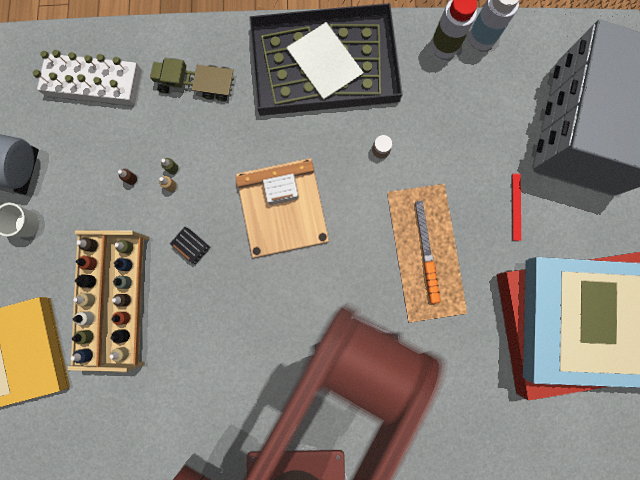

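View pics/s13.png

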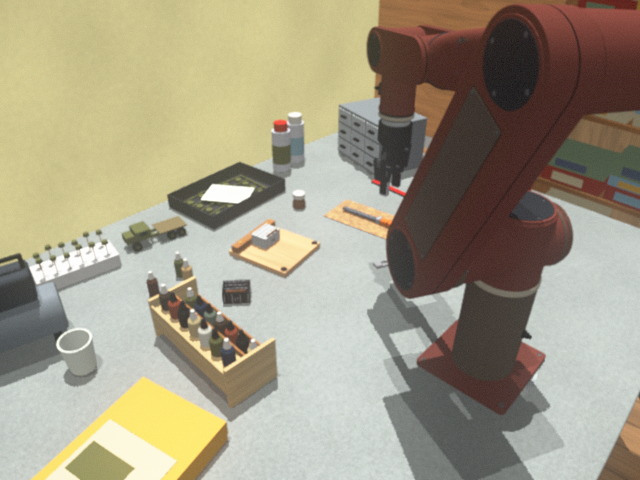

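Call:
move_arm --motion '[{"hand": 0.4,"linear": [0,0,0],"turn": [0,0,0]},{"hand": 0.4,"linear": [0,0,0],"turn": [0,0,0]},{"hand": 0.4,"linear": [0,0,0],"turn": [0,0,0]}]'

```text
time_s: 29.2
tool_pos: [348.9, -112.6, 254.5]
ee_rot: [[-0.992, -0.124, -0.002], [-0.124, 0.992, 0.001], [0.002, 0.001, -1.0]]
ft_force: [0.2, -0.3, -0.2]
opening: 0.601
```

```bash
python3 -c "
from h import *
print(finish_job(), sense()['time_s'])"
```

```text
the job is handed in; nothing more can be done
the job is handed in; nothing more can be done
```

I pulled the file out by its blade, set it down, took it by the handle and gave the ridge three forward strokes. I lifted clear on each return, then laid the file lengthwise on the cork mat. The job was handed in at about 29 s of the 72 s limit.

- **Strokes:** each ran from about 110 mm to about 15 mm ahead of where blade meets handle, with the file level to under about 1°. Net pressure in the readings taken along the strokes was mostly 4–8 N. It was lower at the start of each stroke: only about 2 N for the first 12 mm or so of stroke one, and about 3.5 N at the start of the other two.
- **Last pictures:**
  - The file lies within the mat, about 1.5° off the mat's axis.
  - The van was measured at (657.3, 22.3), against (657.1, 21.8) at the start, so it is still up against the fence.
  - The bottles, jar and sanding stick are within about 1 mm of where they started.
- **Not confirmed:** the arm partly hid the tweezers in the last top picture, and the network reported other things in their place. I could not measure them again, but nothing passed low over them.

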